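Pick the good grinding balls out with the slotted scoop

TASK

Take the slotted scoop and lift the three large grinding balls out of the white tray so that the four worn small ones drop back through the slots and stay in the tray, then tip the large ones from low down into the white porcelain dish, so that they roll in and do not drop hard. Then stand the scoop back on its green mat, the right way up, and let go. Handle the balls with the scoop only, and leave the dish and the other things on the bench where they are.

Things in the scene. Friction and masses are not known exactly. Their poses are not given: they have to be found in the camera images.
- scoop: Slotted scoop, 230 mm long, 0.16 kg, nose-heavy when held, blue handle; stands loose and level on its 110 x 93 mm pan on the green mat, handle in the air. Pan: five lengthwise round steel tines, back wall 32 mm high, wire side rails 30 mm high at the back, down to the tines at x = 104 mm, no front wall. Origin: middle of the back edge of its underside; x to the nose, y left, z up.
- scoop_grip (a point): Place to grip the scoop: centre line of the blue handle, at x = -48, y = 0, z = 80 mm in the scoop's frame, same axes. The handle is a straight bar parallel to the pan, 16 mm wide (y, grip across this), 22 mm high (z 69 to 91 mm over the underside), from x = -20 to -120 mm; two thin wires join it to the back wall.
- scoop_nose (a point): Middle of the scoop's nose: tip of the middle tine, at x = 110, y = 0, z = 2 mm in the scoop's frame. Tines are 4 mm thick with round free tips, 21 mm between centres: four slots 17 mm wide, open at the nose. A large ball hangs between two tines, 2 mm below their underside, and rolls along the slot, out over the nose when that is some 10 degrees lower than the back.
- scoop_mid (a point): Middle of the scoop's pan, at x = 55, y = 0, z = 2 mm in the scoop's frame.
- mat: Green mat on which the scoop stands at the start, 260 x 130 x 4 mm, fixed to the bench. Origin: middle of its underside, on the bench; x along the 260 mm length. The scoop starts along it, nose to the mat's +x.
- tray: White open tray, fixed to the bench, 278 x 118 mm outside and 42 mm high, walls and floor 4 mm thick, inside 270 x 110 mm with a flat floor. Origin: middle of its underside; x along its length, z up. All balls lie loose in its +x half (from x = 0 to x = +105 mm); the -x half is empty, room enough to set the scoop's pan down.
- dish: Round white porcelain dish (bowl) 150 mm across the rim, 55 mm high, wall 5 mm, curved inside, 0.45 kg, standing loose on the bench. Origin: middle of its underside.
- ball_a_center (a point): Centre of one of the three large steel grinding balls (to keep), 20 mm in diameter, 33 g, lying in the tray; it rolls freely. The axes mean nothing.
- ball_b_center (a point): Centre of one of the three large steel grinding balls (to keep), 20 mm in diameter, 33 g, lying in the tray; it rolls freely. The axes mean nothing.
- ball_c_center (a point): Centre of one of the three large steel grinding balls (to keep), 20 mm in diameter, 33 g, lying in the tray; it rolls freely. The axes mean nothing.
- small_a_center (a point): Centre of one of the four worn small steel grinding balls (to stay in the tray), 14 mm in diameter, 11 g; it falls through the slots of the scoop. The axes mean nothing.
- small_b_center (a point): Centre of one of the four worn small steel grinding balls (to stay in the tray), 14 mm in diameter, 11 g; it falls through the slots of the scoop. The axes mean nothing.
- small_c_center (a point): Centre of one of the four worn small steel grinding balls (to stay in the tray), 14 mm in diameter, 11 g; it falls through the slots of the scoop. The axes mean nothing.
- small_d_center (a point): Centre of one of the four worn small steel grinding balls (to stay in the tray), 14 mm in diameter, 11 g; it falls through the slots of the scoop. The axes mean nothing.
- petri_stack: Bystander: stack of five closed petri dishes, 90 mm across, 73 mm high, loose as one piece. Origin: middle of its underside.
- mill_jar: Bystander: closed steel grinding jar with a knobbed lid, 82 mm across, 80 mm high, loose. Origin: middle of its underside.
- reagent: Bystander: brown glass bottle with an orange cap, 64 mm across, 135 mm high, loose. Origin: middle of its underside.
Things that resemble listed ones, but are neither listed nor needed, are in the scene too. Leave any black look-alike of the scoop alone.

How it is judged:
By the outcome, as a careful person would: the job done as asked, in the order asked, and still so for the second after the job is handed in, with the robot touching nothing.
It also fails if it takes over 54 s, if anything falls off the work surface, if the arm or the gripper's body presses on something with over 40 N, if the wrist force passes 120 N, or if a joint passes its speed limit or range.

ROBOT

A 6-joint arm with a two-finger parallel gripper is mounted at the origin on the work surface. World frame = base frame: x ahead of the robot, y to its left, z up, the work surface at z = 0. Lengths are in m, angles in degrees, forces in N, time in s.
With the tool pointing down it reaches from about 0.35 to 0.875 m from the base axis. Payload 15.5 kg.
Tool frame: the origin (TCP) lies on the centre line of the jaws, within the pads' length; the fingertips stand 22 mm ahead of it and the grasp point (between the pads) lies 3 mm ahead of it; z points along the fingers, y is the direction in which the jaws open and shut (so a half turn about z gives the same grasp; the last joint's range is limited). The gripper opens to 85 mm and grips with 20 to 120 N. Pads are 22 mm wide; open, the fingers measure 114 mm over their backs; the gripper's body (76 mm by 85 mm) begins 54 mm behind the grasp point. The pads swing forward as they close: fully open they stand 13 mm farther back than shut.
Start: joints at [71.247, 28.281, 77.091, -0, 74.628, -5.472], TCP at [0.144, 0.608, 0.253] pointing down, gripper open.
Joint ranges: [-166.48, 166.48], [-47.26, 123.95], [12.59, 153.08], [-70.14, 250.14], [6.76, 159.57], [-176.63, 176.63]. Speed limits (degrees/s): [108.29, 108.29, 147.25, 172.46, 172.46, 172.46].

INTERFACE

Orientations are given as a 3x3 rotation matrix whose columns are the frame's x, y, z axes.
In Python, from workcell import sensors, cams, ticket gives the robot as it stands.
- The arm moves only by the tool carry_out, never from a script. Its argument "moves" is a list that holds one entry, the list of rows, each a list of 7 numbers: the shift along the world's x, y, z as a fraction of full scale, then the turn, a rotation vector about the world's x, y, z as a fraction of full scale, then the opening, from 0 (shut) to 1 (fully open). A call has 1 to 20 rows; each row shifts and turns the pose as measured when the row begins; what a row does not reach is not made up. Full scale, the value 1, is 0.1 m for a shift and 45 degrees for a turn. A row lasts 1/8 s, in which the tool goes at most 62.5 mm and 10.7 degrees, less where a joint would pass 70% of its speed; a pose out of reach is approached as far as the arm can. A call with a number of a shift or a turn outside -1 to 1 is refused whole. A call with a gripper value outside its range is refused whole. The fingers move at their own pace and stop on an object; the grip force is fixed at half the most. Time passes only in rows, so rows that do not move let the fingers close. It gives the time, the measured TCP pose, the force and the opening at its end, in the units of the state.
- sensors.state(): the state, without advancing time (a new reading comes with each control period).
- cams.get_image(name): name is "side" or "top" or "wrist"; returns a dict with "image" (480x640x3 uint8, red, green, blue), "fx", "fy", "cx", "cy" (pixels), "camera_from_world" (4x4, takes a point from world to camera coordinates). Camera axes: x right, y up, looking along -z (the intrinsics and any distortion apply to the point x, -y, -z); pixel columns grow to the right and rows downward; lengths in m; the calibration is good to about 2 mm. The wrist camera is an equidistant fisheye: a pixel r from the principal point sees the ray r / f radians off the axis. A picture is of the moment at which its call begins. There is no depth.
- ticket.finish_job(): hands the job in, once; it reports no verdict.
The state is a dict: "time": time; "q": joint angles; "joint_velocities": joint speeds; "joint_torque": joint torques, N m; "eef_pos": TCP position; "tcp_rot": TCP orientation; "ft_force": force on the tool from outside, world axes, zero at the start; "wrist_torque": the same for the moment, N m; "finger_gap": opening from 0.0 (shut) to 1.0 (fully open).
Only numpy, scipy, OpenCV 4.12 (cv2) and the standard library are available. Lean on these libraries where they do the work, as an engineer would, in place of code of your own. Each camera call takes 0.05 s, during which the arm holds its last target.

## Working session

There is one attempt and no reset: what is moved stays moved. The work goes in short steps, Python scripts to look and compute and a tool call to move; the robot and the scene stay as the last step left them, time stands still between calls to the robot, and variables do not carry over. Pictures are saved under pics/ and viewed, and the job is handed in when it is done.

Besides the shell and the picture viewer there is one more tool, called by a JSON object that holds its "op" and its "data". carry_out: Moves the arm, as the interface text tells. Its arguments: {"type":"object","properties":{"moves":{"type":"array"}},"required":["moves"]}

```bash
mkdir -p pics; ls; python3 - <<'E'
from workcell import sensors,cams
import cv2
s=sensors.state();print(s)
for n in["side","top","wrist"]:
    d=cams.get_image(n);cv2.imwrite(f"pics/{n}0.png",d["image"][:,:,::-1]);print(n,d["fx"],d["fy"],d["cx"],d["cy"],d["camera_from_world"].round(4).tolist(),[k for k in d])
E
```

```text
pics
{'time': 0.0, 'q': array([ 7.12474696e+01,  2.83148580e+01,  7.71260906e+01, -2.43357068e-04,
        7.46295253e+01, -5.47033274e+00]), 'joint_velocities': array([ 0.03589266, -0.04437448,  0.00470752,  0.03511772, -0.05313709,
        0.01581407]), 'joint_torque': array([-1.66869024e-03, -8.82132626e+01, -3.83891630e+01, -1.02305221e-04,
        9.92378133e-03,  6.01769941e-06]), 'eef_pos': array([0.14346905, 0.60797272, 0.25270668]), 'tcp_rot': array([[-9.73250541e-01,  2.29746013e-01, -3.91544979e-04],
       [ 2.29746318e-01,  9.73249850e-01, -1.16602632e-03],
       [ 1.13181193e-04, -1.22479177e-03, -9.99999244e-01]]), 'ft_force': array([ 0.5791823 ,  0.42747232, -0.19544593]), 'wrist_torque': array([ 0.01825172,  0.03784515, -0.00319569]), 'finger_gap': 1.0005774631967523}
side 445.6244627543534 445.6244627543534 318.1505864951293 236.16231537726202 [[-0.9904, -0.1381, -0.0027, 0.5015], [0.0857, -0.6295, 0.7722, -0.1125], [-0.1083, 0.7646, 0.6353, -1.0275], [0.0, 0.0, 0.0, 1.0]] ['image', 'fx', 'fy', 'cx', 'cy', 'camera_from_world']
top 491.22090134070703 491.22090134070703 322.7289567387781 236.42998639277613 [[-0.0141, -0.9998, 0.012, -0.024], [0.9912, -0.0124, 0.1314, -0.5237], [-0.1313, 0.0138, 0.9913, -1.1759], [0.0, 0.0, 0.0, 1.0]] ['image', 'fx', 'fy', 'cx', 'cy', 'camera_from_world']
wrist 371.64829954431775 371.64829954431775 318.28018857116035 237.3631076024742 [[0.2288, 0.9735, 0.0004, -0.6248], [-0.924, 0.2173, -0.3146, 0.0411], [-0.3064, 0.0717, 0.9492, -0.3787], [0.0, 0.0, 0.0, 1.0]] ['image', 'fx', 'fy', 'cx', 'cy', 'camera_from_world']
```

View pics/top0.png

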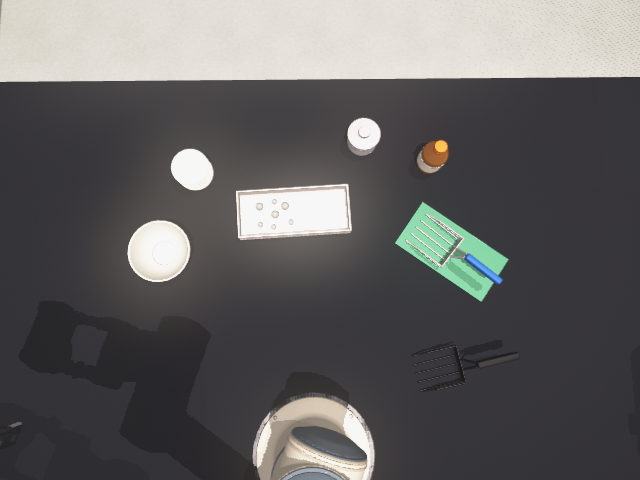

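View pics/side0.png

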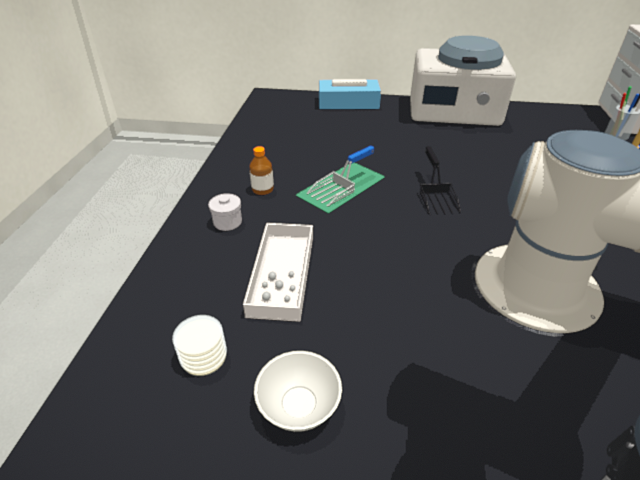

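View pics/wrist0.png

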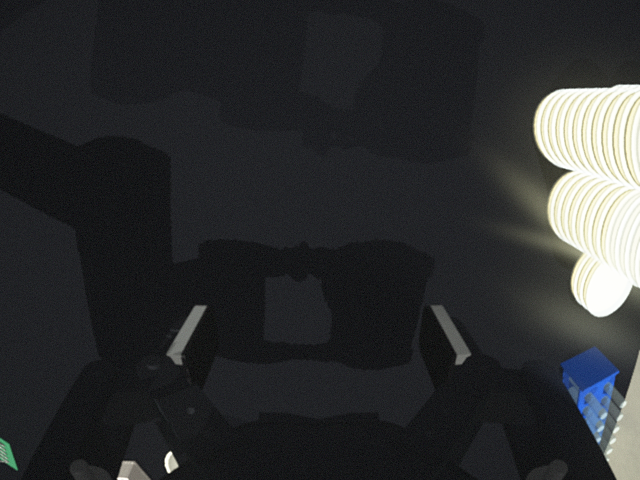

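The top view shows the scoop with its blue handle at (484,269) on the green mat. The tray is at (294,212), the dish at (159,251) and the petri stack at (192,169). The only thing that could be mistaken for the scoop is the black look-alike, with its handle at (495,360). I choose the blue one on the mat and will check it in a close crop.

```bash
cat > h.py <<'E'
import numpy as np,cv2
from workcell import sensors,cams
def ray(d,u,v,wrist=False):
    T=np.array(d["camera_from_world"]);R=T[:3,:3];o=-R.T@T[:3,3]
    a=(u-d["cx"])/d["fx"];b=(v-d["cy"])/d["fy"]
    if wrist:
        r=np.hypot(a,b);s=np.sin(r)/max(r,1e-9);c=np.array([a*s,-b*s,-np.cos(r)])
    else: c=np.array([a,-b,-1])
    return o,R.T@c
def onz(d,u,v,z,**k):
    o,r=ray(d,u,v,**k);return o+r*(z-o[2])/r[2]
def proj(d,p,wrist=False):
    T=np.array(d["camera_from_world"]);c=T[:3,:3]@np.asarray(p)+T[:3,3];x,y,z=c[0],-c[1],-c[2]
    if wrist:
        r=np.hypot(x,y);t=np.arctan2(r,z);x,y,z=x/r*t,y/r*t,1
    return d["cx"]+d["fx"]*x/z,d["cy"]+d["fy"]*y/z
def crop(im,x,y,w,h,f,name):
    c=cv2.resize(im[y:y+h,x:x+w],None,fx=f,fy=f,interpolation=cv2.INTER_CUBIC);cv2.imwrite(name,c[:,:,::-1])
E
python3 - <<'E'
from h import *
t=cv2.imread("pics/top0.png")[:,:,::-1];s=cv2.imread("pics/side0.png")[:,:,::-1]
crop(t,385,190,133,120,6,"pics/c_scoop.png");crop(t,230,175,130,75,6,"pics/c_tray.png")
crop(t,120,140,100,150,4,"pics/c_dish.png");crop(s,290,135,110,85,7,"pics/c_sscoop.png")
crop(s,235,215,90,110,5,"pics/c_stray.png")
E
```

```text
(no output)
```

View pics/c_scoop.png

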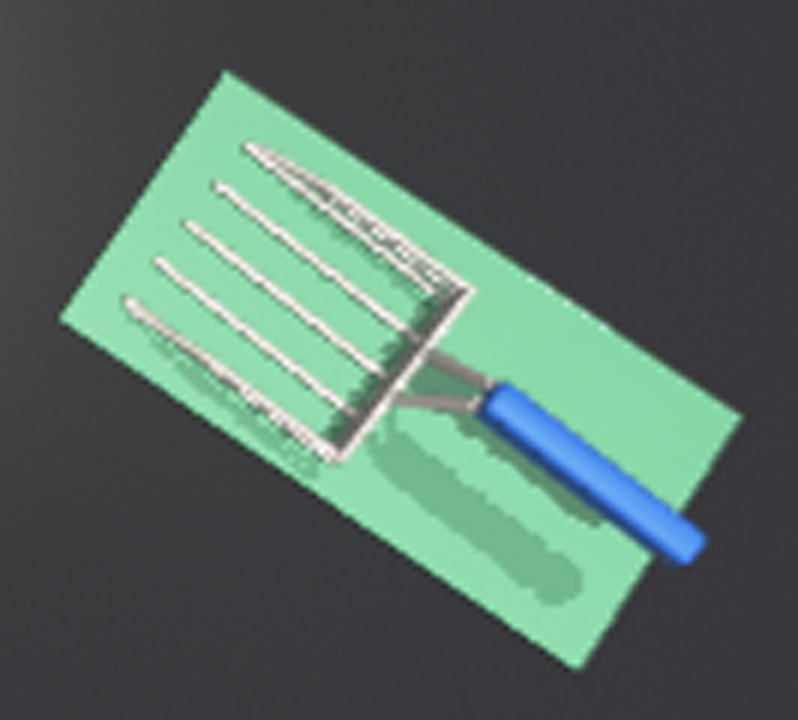

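View pics/c_tray.png

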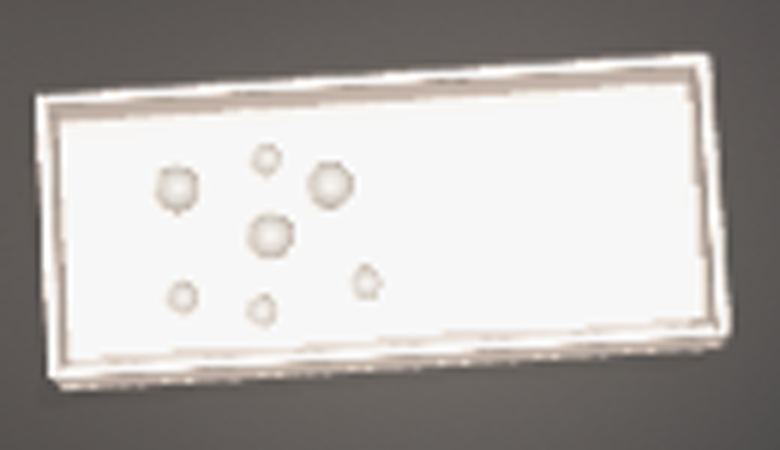

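View pics/c_dish.png

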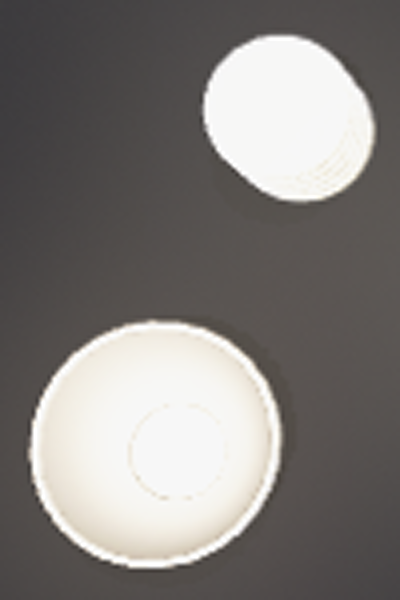

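View pics/c_sscoop.png

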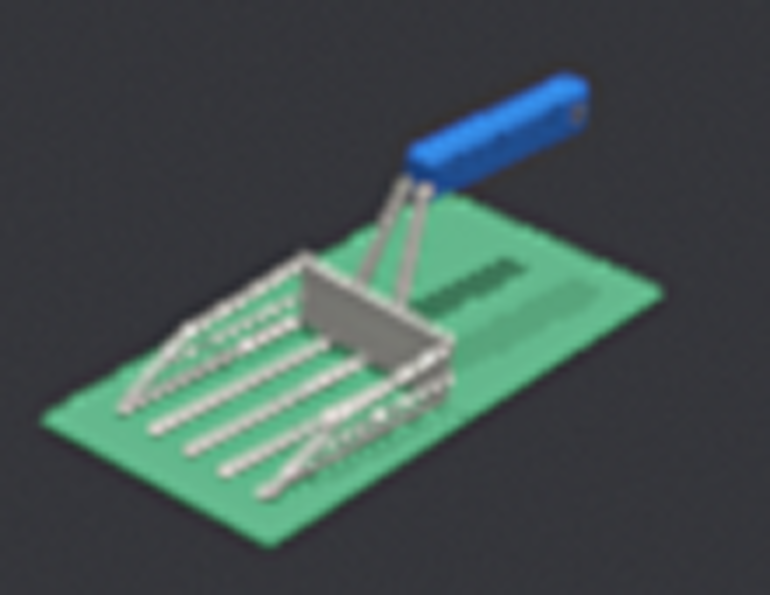

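View pics/c_stray.png

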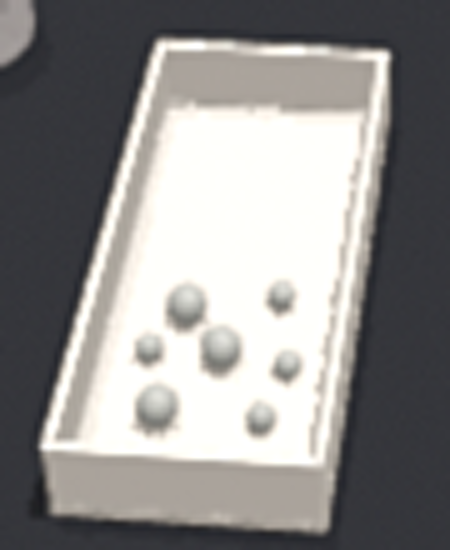

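```bash
python3 - <<'E'
from h import *
np.set_printoptions(precision=4,suppress=True)
d=cams.get_image("top")
S=lambda x,y,z:onz(d,385+x/6,190+y/6,z)
a=S(497,395,.095);b=S(695,548,.095);print("handle",a,b,np.degrees(np.arctan2(*(a-b)[1::-1])))
tips=[S(*p,.006) for p in[(128,302),(160,262),(188,224),(217,186),(247,148)]]
print("tips",np.array(tips)[:, :2].tolist())
m=[S(*p,.004) for p in[(227,70),(742,415),(580,670),(60,318)]];print("mat",np.array(m),np.mean(m,0)); 
for i in range(4):
  e=m[(i+1)%4]-m[i];print(np.linalg.norm(e),np.degrees(np.arctan2(e[1],e[0])))
T=lambda x,y,z:onz(d,230+x/6,175+y/6,z)
m=np.array([T(*p,.042) for p in[(38,97),(708,55),(730,335),(52,375)]]);print("tray",m,m.mean(0))
for i in range(4):
  e=m[(i+1)%4]-m[i];print(np.linalg.norm(e),np.degrees(np.arctan2(e[1],e[0])))
c=m.mean(0)[:2];ax=(m[0]+m[3]-m[1]-m[2])[:2];ax/=np.linalg.norm(ax);ay=np.array([-ax[1],ax[0]]);print(ax)
for n,(x,y),z in[("A",(178,188),.014),("B",(330,185),.014),("C",(270,236),.014),("s1",(266,159),.011),("s2",(183,297),.011),("s3",(262,310),.011),("s4",(366,282),.011)]:
  p=T(x,y,z)[:2];print(n,p,((p-c)@ax).round(4),((p-c)@ay).round(4))
D=lambda x,y,z:onz(d,120+x/4,140+y/4,z)
print("dish",[D(*p,.055) for p in[(30,440),(281,440),(155,320),(155,568)]],D(177,452,.006))
print("petri",D(278,107,.073))
print("jar",onz(d,364,132,.08),"reag",onz(d,430,165,.0))
s=cams.get_image("side")
print("dish side rim", [onz(s,*p,.055) for p in[(255,392),(341,392),(299,355),(299,425)]])
E
```

```text
handle [ 0.4654 -0.3685  0.095 ] [ 0.405  -0.4423  0.095 ] 50.69038342641579
tips [[0.5145753084842354, -0.24238204421886564], [0.5314006443881588, -0.25652871670144906], [0.5474576767611959, -0.2690023371404989], [0.5635685511369953, -0.2819461780287175], [0.5797337657230164, -0.29536300201901466]]
mat [[ 0.6139 -0.2887  0.004 ]
 [ 0.4637 -0.4998  0.004 ]
 [ 0.3584 -0.4253  0.004 ]
 [ 0.5084 -0.2138  0.004 ]] [ 0.4861 -0.3569  0.004 ]
0.25910206580482714 -125.4375404310117
0.1289388706108874 144.7383352204303
0.25932681571178484 54.662744794880375
0.1293922781305408 -35.361626211384966
tray [[ 0.638   0.1813  0.042 ]
 [ 0.6527 -0.0955  0.042 ]
 [ 0.5354 -0.1021  0.042 ]
 [ 0.5223  0.1746  0.042 ]] [0.5871 0.0396 0.042 ]
0.27725059848320943 -86.97599777969657
0.11748550537436646 -176.79838948395184
0.2770058270718602 92.69778181210815
0.11590940679957899 3.3272403440112517
[-0.0499  0.9988]
A [0.6047 0.1268] 0.0863 -0.0219
B [0.6052 0.063 ] 0.0224 -0.0193
C [0.5838 0.0882] 0.0487 0.0009
s1 [0.6173 0.0901] 0.0489 -0.0327
s2 [0.5588 0.125 ] 0.0867 0.0241
s3 [0.5528 0.0919] 0.0539 0.0316
s4 [0.5642 0.0482] 0.0097 0.0224
dish [array([0.4937, 0.4388, 0.055 ]), array([0.4917, 0.2886, 0.055 ]), array([0.5658, 0.3662, 0.055 ]), array([0.416 , 0.3618, 0.055 ])] [0.4903 0.3658 0.006 ]
petri [0.6927 0.2901 0.073 ]
jar [ 0.7734 -0.1348  0.08  ] reag [ 0.7113 -0.3122  0.    ]
dish side rim [array([0.5608, 0.3862, 0.055 ]), array([0.4159, 0.3663, 0.055 ]), array([0.4994, 0.3023, 0.055 ]), array([0.4767, 0.4335, 0.055 ])]
```

```bash
python3 - <<'E'
from h import *
yaw=np.radians(50.8);u=np.array([np.cos(yaw),np.sin(yaw),0]);l=np.array([-u[1],u[0],0])
O=np.array([.5474,-.269,0.004])-.110*u
P=lambda x,y,z:O+u*x/1e3+l*y/1e3+np.array([0,0,z/1e3])
pts=[P(110,y,2) for y in(-42,-21,0,21,42)]+[P(0,-46.5,32),P(0,46.5,32),P(-20,-8,91),P(-20,8,91),P(-120,-8,91),P(-120,8,91),P(-120,8,69),P(-120,-8,69),P(-48,0,91)]
for n,(x,y,w,h,f) in{"top":(385,190,133,120,6),"side":(290,135,110,85,7)}.items():
    d=cams.get_image(n);c=np.ascontiguousarray(cv2.resize(d["image"][y:y+h,x:x+w],None,fx=f,fy=f,interpolation=cv2.INTER_CUBIC))
    for p in pts:
        a,b=proj(d,p);cv2.circle(c,(int((a+.5-x)*f),int((b+.5-y)*f)),4,(255,0,0),1)
    cv2.imwrite(f"pics/o_{n}.png",c[:,:,::-1])
s=sensors.state();
# arc plan
p0=s["eef_pos"];a0=np.degrees(np.arctan2(p0[1],p0[0]));r0=np.hypot(*p0[:2]);g=P(-48,0,0);a1=np.degrees(np.arctan2(g[1],g[0]));r1=np.hypot(*g[:2]);print(O,g,a0,r0,a1,r1)
N=22;prev=p0[:2]
for i in range(1,N+1):
    t=i/N;a=np.radians(a0+(a1-a0)*t);r=r0+(r1-r0)*t;q=np.array([r*np.cos(a),r*np.sin(a)]);print(i,((q-prev)/.1).round(2).tolist());prev=q
R=s["tcp_rot"];print((-39.2-np.degrees(np.arctan2(R[1,1],R[0,1])))/N/45)
E
```

```text
[ 0.47787678 -0.35424389  0.004     ] [ 0.44753937 -0.39144123  0.004     ] 76.71859652995448 0.6249220639271641 -41.174632113433695 0.59457356465767
1 [0.56, -0.17]
2 [0.54, -0.22]
3 [0.51, -0.27]
4 [0.48, -0.32]
5 [0.45, -0.36]
6 [0.41, -0.4]
7 [0.37, -0.44]
8 [0.33, -0.47]
9 [0.28, -0.5]
10 [0.24, -0.52]
11 [0.19, -0.54]
12 [0.13, -0.55]
13 [0.08, -0.56]
14 [0.03, -0.57]
15 [-0.02, -0.57]
16 [-0.08, -0.56]
17 [-0.13, -0.55]
18 [-0.18, -0.53]
19 [-0.23, -0.51]
20 [-0.27, -0.49]
21 [-0.32, -0.46]
22 [-0.36, -0.43]
-0.11709015001224612
```

View pics/o_top.png

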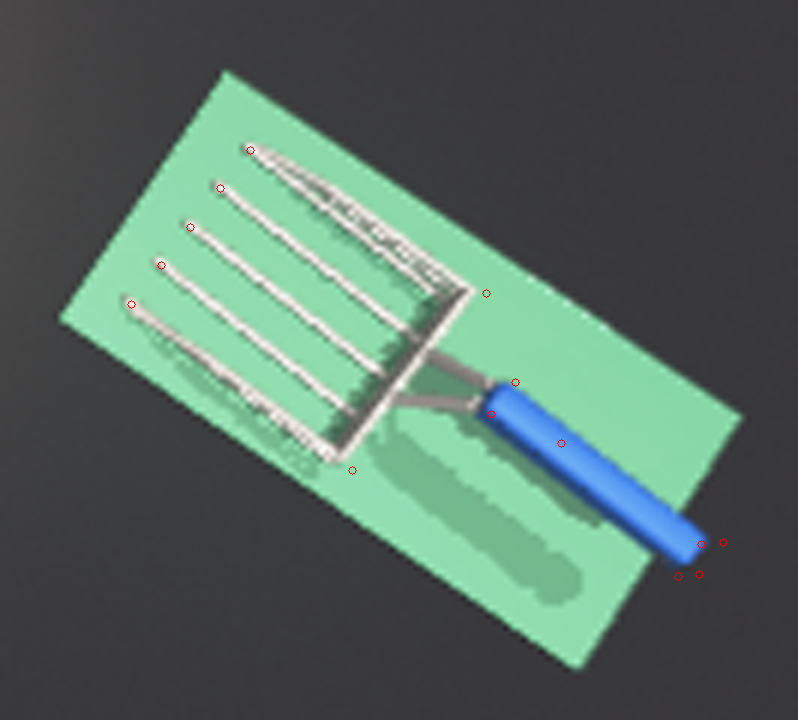

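View pics/o_side.png

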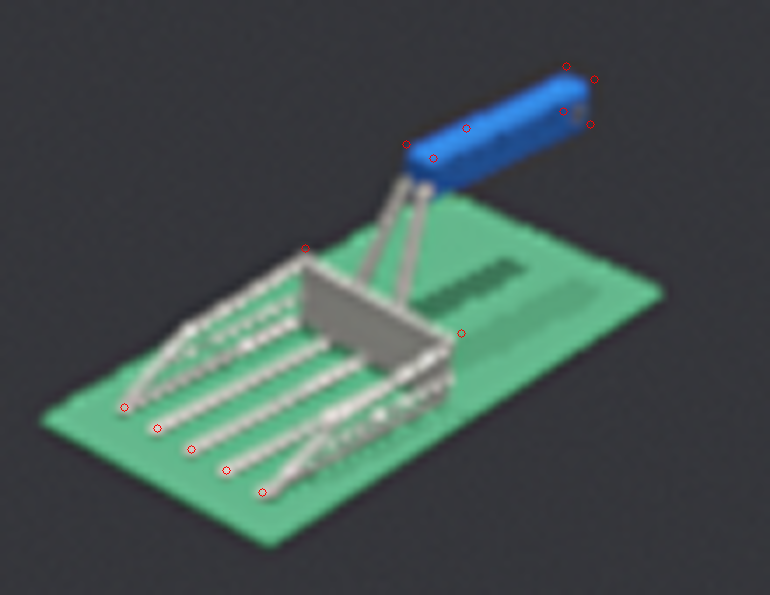

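```bash
cat > fit.py <<'E'
from h import *
from scipy.optimize import least_squares
from scipy.spatial.transform import Rotation as Ro
M=[(110,-42,2),(110,-21,2),(110,0,2),(110,21,2),(110,42,2),(0,-46.5,32),(0,46.5,32),(-20,-8,91),(-20,8,91),(-120,-8,91),(-120,8,91)]
top=[(250,148),(217,186),(188,224),(160,262),(130,302),(471,291),(338,458),(508,385),(487,410),(707,540),(686,563)]
side=[(124,407),(155,428),(191,449),(224,470),(262,492),(303,257),(450,343),None,(432,165),(567,74),(588,88)]
E
python3 - <<'E'
from fit import *
T=cams.get_image("top");S=cams.get_image("side")
def run(tz):
  def f(v):
    R=Ro.from_euler('zyx',[v[0],v[4] if tz else 0,v[5] if tz else 0]).as_matrix();o=np.array(v[1:4])
    r=[]
    for m,a,b in zip(M,top,side):
        p=o+R@(np.array(m)/1e3)
        u,w=proj(T,p);r+=[u+.5-385-a[0]/6,w+.5-190-a[1]/6] 
        if b: u,w=proj(S,p);r+=[u+.5-290-b[0]/7,w+.5-135-b[1]/7]
    return np.array(r)
  s=least_squares(f,[.9,.478,-.354,.004,0,0],loss='soft_l1');print(np.degrees(s.x[[0,4,5]]),s.x[1:4],np.abs(f(s.x)).mean());print(f(s.x).round(1))
run(0);run(1)
E
```

```text
[50.25173339  0.          0.        ] [ 0.479002   -0.35200675  0.00281655] 0.5603604345382391
[-0.6 -0.1 -0.6  0.6 -0.1 -0.2 -0.3  0.6 -0.2 -0.2 -0.6  0.6 -0.6 -0.1
 -0.4  0.7 -0.7 -0.4 -0.8  0.7  1.7  0.1 -0.1 -0.5  1.2  1.5  1.  -0.6
  0.  -0.8 -0.5  0.4 -0.2 -0.2  1.2  0.3 -0.2 -0.3  0.7  1.9  0.8 -0.4]
[50.36063931 -0.12884268  0.7953179 ] [ 0.47905875 -0.35144159  0.00266426] 0.5460807843756021
[-0.8 -0.2 -0.6  0.5 -0.2 -0.2 -0.3  0.4 -0.4 -0.2 -0.6  0.4 -0.8 -0.1
 -0.4  0.5 -0.8 -0.4 -0.8  0.4  1.5  0.1 -0.1 -0.4  1.2  1.5  1.  -0.6
  0.3 -0.7 -0.3  0.4 -0.1 -0.2  1.3  0.3 -0.2  0.1  0.8  1.9  0.7 -0.1]
```

{"op": "carry_out", "data": {"moves": [[[0.56, -0.17, 0, 0, 0, -0.117, 1], [0.54, -0.22, 0, 0, 0, -0.117, 1], [0.51, -0.27, 0, 0, 0, -0.117, 1], [0.48, -0.32, 0, 0, 0, -0.117, 1], [0.45, -0.36, 0, 0, 0, -0.117, 1], [0.41, -0.4, 0, 0, 0, -0.117, 1], [0.37, -0.44, 0, 0, 0, -0.117, 1], [0.33, -0.47, 0, 0, 0, -0.117, 1], [0.28, -0.5, 0, 0, 0, -0.117, 1], [0.24, -0.52, 0, 0, 0, -0.117, 1], [0.19, -0.54, 0, 0, 0, -0.117, 1], [0.13, -0.55, 0, 0, 0, -0.117, 1], [0.08, -0.56, 0, 0, 0, -0.117, 1], [0.03, -0.57, 0, 0, 0, -0.117, 1], [-0.02, -0.57, 0, 0, 0, -0.117, 1], [-0.08, -0.56, 0, 0, 0, -0.117, 1], [-0.13, -0.55, 0, 0, 0, -0.117, 1], [-0.18, -0.53, 0, 0, 0, -0.117, 1]]]}}

```text
time: 2.7
eef_pos: [0.5746, -0.2266, 0.2536]
tcp_rot: [[0.355, 0.935, 0.007], [0.935, -0.355, -0.003], [0.0, 0.007, -1.0]]
ft_force: [0.4, 0.2, -0.1]
finger_gap: 0.998
```

{"op": "carry_out", "data": {"moves": [[[-0.32, -0.41, 0, 0, 0, -0.105, 1], [-0.32, -0.41, 0, 0, 0, -0.105, 1], [-0.32, -0.41, 0, 0, 0, -0.105, 1], [-0.32, -0.41, 0, 0, 0, -0.105, 1], [0, 0, 0, 0, 0, 0, 1]]]}}

```text
time: 3.32
eef_pos: [0.4407, -0.3995, 0.2537]
tcp_rot: [[0.652, 0.758, 0.006], [0.758, -0.652, -0.007], [-0.001, 0.009, -1.0]]
ft_force: [1.3, -0.2, -1.0]
finger_gap: 1.001
```

```bash
python3 - <<'E'
from fit import *
d=cams.get_image("wrist");cv2.imwrite("pics/w1.png",d["image"][:,:,::-1])
s=sensors.state();R=s["tcp_rot"];print(s["eef_pos"],np.degrees(np.arctan2(R[1,0],R[0,0])),s["q"])
for m in M+[(-48,0,91)]:
  a=np.radians(50.4);p=np.array([.479,-.352,.004])+Ro.from_euler('z',a).as_matrix()@(np.array(m)/1e3);print(m,np.round(proj(d,p,True)))
E
```

```text
[ 0.4416442  -0.39819946  0.25366324] 49.44867336306229 [-4.78204680e+01  2.55761366e+01  8.19127472e+01  5.85775155e-02
  7.20020354e+01 -7.28703424e+00]
(110, -42, 2) [355.  29.]
(110, -21, 2) [334.  29.]
(110, 0, 2) [312.  29.]
(110, 21, 2) [290.  30.]
(110, 42, 2) [269.  31.]
(0, -46.5, 32) [365. 140.]
(0, 46.5, 32) [263. 142.]
(-20, -8, 91) [325. 171.]
(-20, 8, 91) [304. 172.]
(-120, -8, 91) [326. 291.]
(-120, 8, 91) [307. 292.]
(-48, 0, 91) [315. 207.]
```

View pics/w1.png

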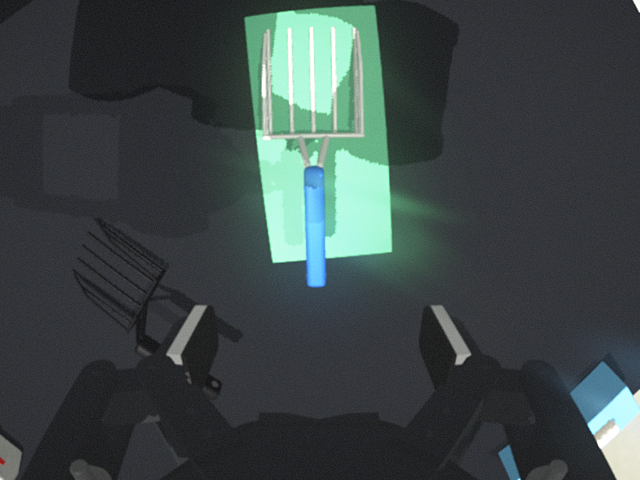

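{"op": "carry_out", "data": {"moves": [[[0.07, 0.1, -0.3, 0, 0, 0.022, 1], [0, 0, -0.45, 0, 0, 0, 1], [0, 0, -0.45, 0, 0, 0, 1], [0, 0, -0.3, 0, 0, 0, 1], [0, 0, 0, 0, 0, 0, 1]]]}}

```text
time: 4.0
eef_pos: [0.4524, -0.3841, 0.101]
tcp_rot: [[0.631, 0.776, 0.01], [0.776, -0.631, -0.007], [0.001, 0.012, -1.0]]
ft_force: [-1.3, -0.6, 0.5]
finger_gap: 1.002
```

```bash
cat > st.py <<'E'
from h import *
from scipy.spatial.transform import Rotation as Ro
s=sensors.state();R=s["tcp_rot"];print(round(s["time"],2),s["eef_pos"].round(4),"yaw",np.degrees(np.arctan2(R[1,0],R[0,0])).round(2),"tilt z",R[:,2].round(3),"gap",round(s["finger_gap"],3),"F",s["ft_force"].round(1),"T",s["wrist_torque"].round(2))
E
python3 st.py;python3 -c "
from h import *
cv2.imwrite('pics/w2.png',cams.get_image('wrist')['image'][:,:,::-1])"
```

```text
4.0 [ 0.4524 -0.3841  0.101 ] yaw 50.89 tilt z [ 0.01  -0.007 -1.   ] gap 1.002 F [-1.3 -0.6  0.5] T [ 0.04  0.04 -0.03]
```

View pics/w2.png

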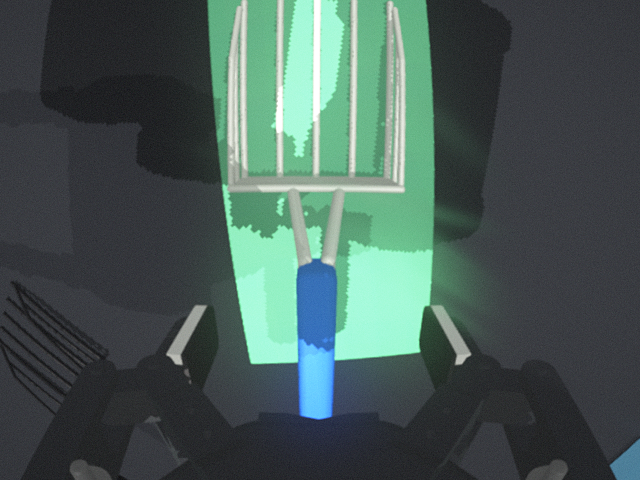

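{"op": "carry_out", "data": {"moves": [[[-0.03, -0.04, -0.14, 0.009, 0.013, -0.006, 1], [0, 0, 0, 0, 0, 0, 1]]]}}

```text
time: 4.3
eef_pos: [0.4512, -0.3896, 0.0899]
tcp_rot: [[0.634, 0.773, 0.003], [0.773, -0.634, -0.004], [-0.001, 0.005, -1.0]]
ft_force: [0.1, -0.1, 0.2]
finger_gap: 1.003
```

```bash
python3 st.py
```

```text
4.3 [ 0.4512 -0.3896  0.0899] yaw 50.65 tilt z [ 0.003 -0.004 -1.   ] gap 1.003 F [ 0.1 -0.1  0.2] T [ 0.04  0.03 -0.01]
```

{"op": "carry_out", "data": {"moves": [[[-0.02, 0.02, -0.03, 0.003, 0.003, 0, 1], [0, 0, 0, 0, 0, 0, 0.5], [0, 0, 0, 0, 0, 0, 0.3]]]}}

```text
time: 4.68
eef_pos: [0.4495, -0.3881, 0.0881]
tcp_rot: [[0.634, 0.773, 0.002], [0.773, -0.634, -0.003], [-0.001, 0.003, -1.0]]
ft_force: [-0.4, -0.6, -0.3]
finger_gap: 0.605
```

```bash
python3 st.py
```

```text
4.67 [ 0.4495 -0.3881  0.0881] yaw 50.64 tilt z [ 0.002 -0.003 -1.   ] gap 0.605 F [-0.4 -0.6 -0.3] T [-0.01  0.03 -0.07]
```

{"op": "carry_out", "data": {"moves": [[[0, 0, 0, 0, 0, 0, 0.25], [0, 0, 0, 0, 0, 0, 0.1], [0, 0, 0, 0, 0, 0, 0], [0, 0, 0, 0, 0, 0, 0], [0, 0, 0, 0, 0, 0, 0], [0, 0, 0, 0, 0, 0, 0]]]}}

```text
time: 5.42
eef_pos: [0.4496, -0.3881, 0.0885]
tcp_rot: [[0.634, 0.773, 0.002], [0.773, -0.634, -0.003], [-0.001, 0.004, -1.0]]
ft_force: [-0.2, 0.6, 0.7]
finger_gap: 0.178
```

```bash
python3 st.py
```

```text
5.42 [ 0.4496 -0.3881  0.0885] yaw 50.64 tilt z [ 0.002 -0.003 -1.   ] gap 0.178 F [-0.2  0.6  0.7] T [0.14 0.11 0.01]
```

{"op": "carry_out", "data": {"moves": [[[0, 0, 0.2, 0, 0, 0, 0], [0, 0, 0.4, 0, 0, 0, 0], [0, 0, 0.5, 0, 0, 0, 0], [0, 0, 0.4, 0, 0, 0, 0], [0, 0, 0, 0, 0, 0, 0]]]}}

```text
time: 6.05
eef_pos: [0.4485, -0.3873, 0.2416]
tcp_rot: [[0.634, 0.773, -0.0], [0.773, -0.634, -0.001], [-0.001, 0.001, -1.0]]
ft_force: [0.1, -0.3, -2.1]
finger_gap: 0.179
```

```bash
python3 st.py;python3 -c "
from h import *
cv2.imwrite('pics/w3.png',cams.get_image('wrist')['image'][:,:,::-1])
cv2.imwrite('pics/s3.png',cams.get_image('side')['image'][:,:,::-1])"
```

```text
6.05 [ 0.4485 -0.3873  0.2416] yaw 50.64 tilt z [-0.    -0.001 -1.   ] gap 0.179 F [ 0.1 -0.3 -2.1] T [-0.06  0.06 -0.01]
```

View pics/w3.png

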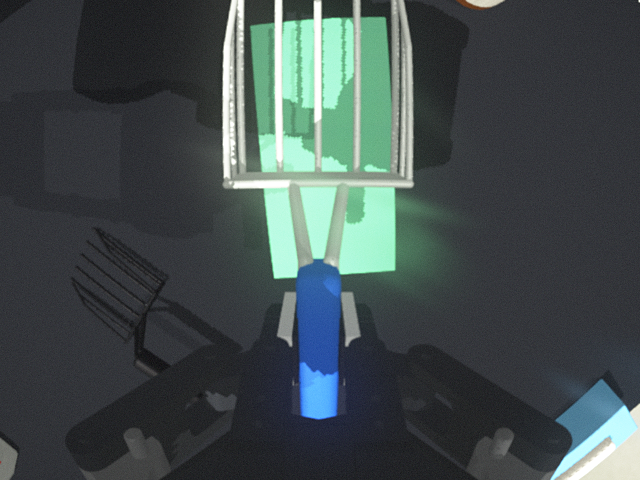

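View pics/s3.png

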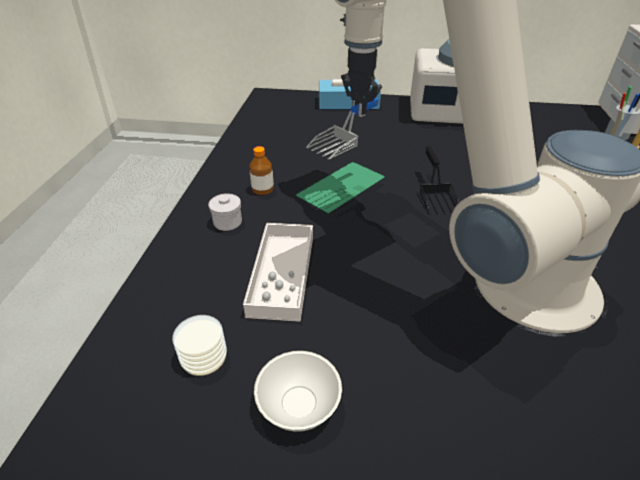

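```bash
python3 -c "
from h import *
s=cv2.imread('pics/s3.png')[:,:,::-1];crop(s,295,80,100,85,8,'pics/s3c.png')
d=cams.get_image('top');cv2.imwrite('pics/t3.png',d['image'][:,:,::-1]);crop(d['image'],390,160,133,120,6,'pics/t3c.png')"
```

```text
(no output)
```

View pics/s3c.png

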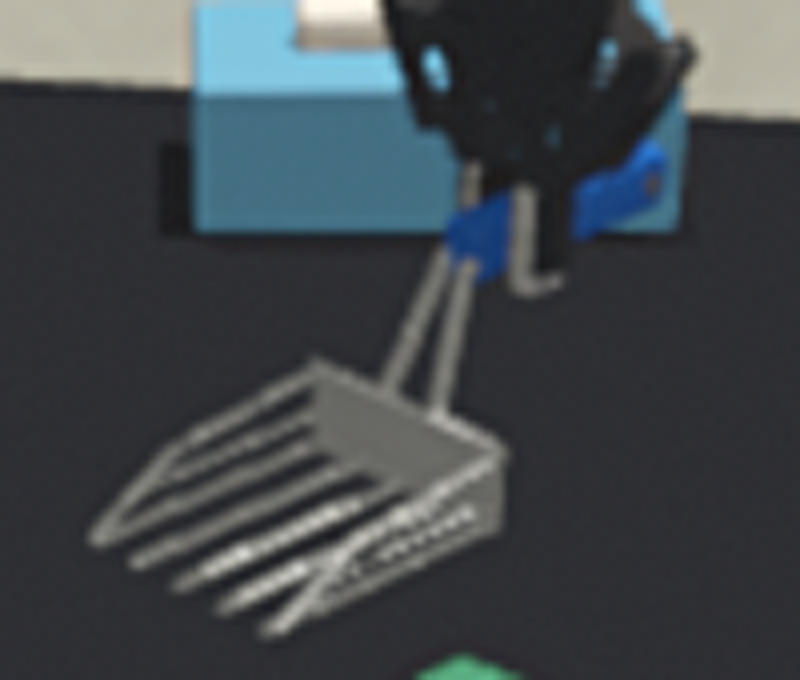

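View pics/t3c.png

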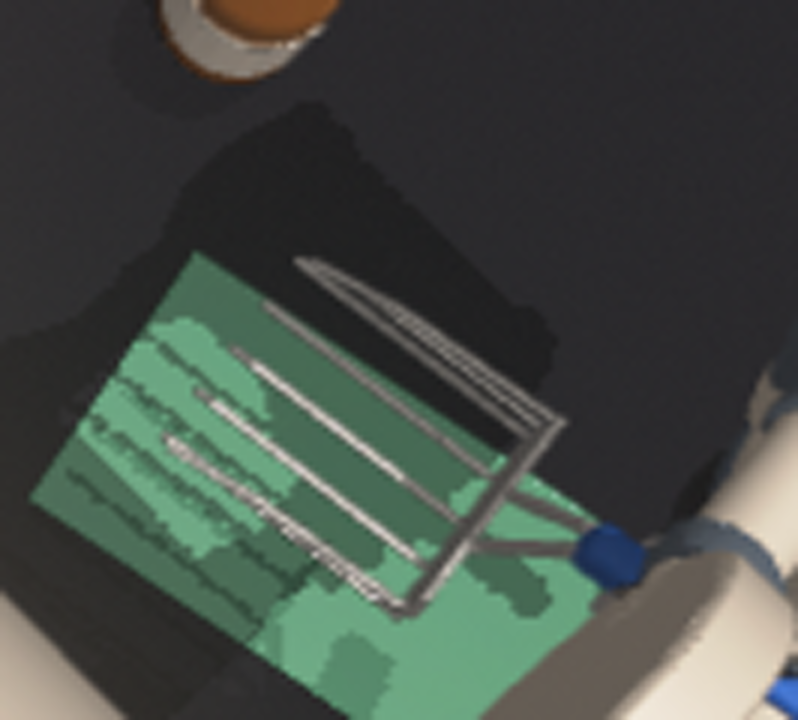

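```bash
cat > fit2.py <<'E'
from h import *
from scipy.optimize import least_squares
from scipy.spatial.transform import Rotation as Ro
def fitscoop(obs,v0,wt={"top":1,"side":1,"wrist":.3},fix=None):
    ds={n:cams.get_image(n) for n in obs}
    def f(v):
        R=Ro.from_euler('ZYX',v[:3],degrees=True).as_matrix();r=[]
        for n,l in obs.items():
            for m,p in l:
                u,w=proj(ds[n],np.array(v[3:])+R@(np.array(m)/1e3),n=="wrist");r+=[(u-p[0])*wt[n],(w-p[1])*wt[n]]
        return np.array(r)
    s=least_squares(f,v0,loss='soft_l1',x_scale=[10,10,10,.1,.1,.1]);return s.x,f(s.x)
E
python3 - <<'E'
from fit2 import *
tips=[(109,y,2) for y in(-42,-21,0,21,42)];bc=[(1,-46.5,32),(1,46.5,32)]
o={"side":[(m,(295+a/8-.5,80+b/8-.5)) for m,(a,b) in zip(tips+bc,[(97,540),(135,563),(178,585),(222,610),(268,632),(316,363),(504,452)])],
"top":[(m,(390+a/6-.5,160+b/6-.5)) for m,(a,b) in zip(tips+bc,[(300,262),(268,303),(237,350),(202,393),(170,438),(564,423),(408,610)])],
"wrist":[((0,-46.5,32),(412,184)),((0,46.5,32),(225,184))]}
x,r=fitscoop(o,[50.6,0,0,.48,-.35,.157]);print(x.round(4));print(r.round(1))
s=sensors.state();R=Ro.from_euler('ZYX',x[:3],degrees=True).as_matrix();g=x[3:]+R@np.array([-.048,0,.083]);print("tcp expected",g,s["eef_pos"], "tcp in scoop",R.T@(s["eef_pos"]-x[3:]))
E
```

```text
[50.3444 -0.7556  0.1334  0.4775 -0.349   0.1533]
[-0.4  0.3 -0.   0.2 -0.2  0.2 -0.3 -0.  -0.6  0.1 -0.1  0.2  0.4  0.2
 -0.  -0.1 -0.3  0.2 -0.8 -0.4 -0.7 -0.4 -1.1 -0.6  0.3 -0.3  0.7  1.9
  1.1  2.5 -0.8  2.1]
tcp expected [ 0.44633319 -0.38692571  0.235709  ] [ 0.44716473 -0.38593471  0.23739637] tcp in scoop [-4.66842348e-02 -3.87619010e-06  8.46701858e-02]
```

```bash
python3 - <<'E'
from h import *
np.set_printoptions(precision=4,suppress=True)
d=cams.get_image("side")
T=lambda x,y,z:onz(d,235+x/5-.5,215+y/5-.5,z)
m=np.array([T(*p,.042) for p in[(42,450),(155,39),(391,50),(330,463)]]);print(m,m.mean(0))
for i in range(4):
  e=m[(i+1)%4]-m[i];print(np.linalg.norm(e),np.degrees(np.arctan2(e[1],e[0])))
c=m.mean(0)[:2];ax=(m[0]+m[3]-m[1]-m[2])[:2];ax/=np.linalg.norm(ax);ay=np.array([-ax[1],ax[0]])
for n,(x,y),z in[("A",(157,408),.014),("B",(186,305),.014),("C",(221,350),.014),("s1",(149,350),.011),("s2",(261,418),.011),("s3",(287,365),.011),("s4",(281,297),.011)]:
  p=T(x,y,z)[:2];print(n,p,((p-c)@ax).round(4),((p-c)@ay).round(4))
c=np.array([.587,.0396]);a=np.radians(92.9);ax=np.array([np.cos(a),np.sin(a)]);ay=np.array([-ax[1],ax[0]])
for tx in(-.124,.0):
  o=c+ax*tx+ay*-.004;print(tx,"origin",o,"tcp",o-ax*.047)
E
```

```text
[[ 0.6385  0.1858  0.042 ]
 [ 0.6558 -0.0944  0.042 ]
 [ 0.5344 -0.1016  0.042 ]
 [ 0.5185  0.1766  0.042 ]] [0.5868 0.0416 0.042 ]
0.2807397865852143 -86.45948963694045
0.12164600528756153 -176.58653625785226
0.27866020476768016 93.28195046636328
0.12040184060928855 4.403147135971284
A [0.6045 0.131 ] 0.0882 -0.023
B [0.6059 0.066 ] 0.0232 -0.0205
C [0.5838 0.0923] 0.0507 -0.0
s1 [0.6171 0.0939] 0.0503 -0.0334
s2 [0.5585 0.128 ] 0.0879 0.0231
s3 [0.553  0.0946] 0.0549 0.0305
s4 [0.5639 0.0518] 0.0115 0.0223
-0.124 origin [ 0.5973 -0.084 ] tcp [ 0.5996 -0.131 ]
0.0 origin [0.591  0.0398] tcp [ 0.5934 -0.0071]
```

{"op": "carry_out", "data": {"moves": [[[0.2, 0.33, 0.05, 0, 0, 0.12, 0], [0.22, 0.37, 0.05, 0, 0, 0.135, 0], [0.22, 0.37, 0, 0, 0, 0.135, 0], [0.22, 0.37, 0, 0, 0, 0.135, 0], [0.22, 0.37, 0, 0, 0, 0.135, 0], [0.22, 0.37, 0, 0, 0, 0.135, 0], [0.15, 0.28, 0, 0, 0, 0.1, 0], [0, 0, 0, 0, 0, 0, 0]]]}}

```text
time: 7.4
eef_pos: [0.5946, -0.1318, 0.2418]
tcp_rot: [[-0.037, 0.999, -0.014], [0.999, 0.037, 0.001], [0.002, -0.014, -1.0]]
ft_force: [0.7, -0.7, -1.8]
finger_gap: 0.175
```

```bash
python3 st.py
```

```text
7.4 [ 0.5946 -0.1318  0.2418] yaw 92.14 tilt z [-0.014  0.001 -1.   ] gap 0.175 F [ 0.7 -0.7 -1.8] T [-0.1   0.   -0.01]
```

{"op": "carry_out", "data": {"moves": [[[0.05, 0, -0.3, 0, -0.018, 0.023, 0], [0, 0.01, -0.4, 0, 0, 0, 0], [0, 0, -0.18, 0, 0, 0, 0], [0, 0, 0, 0, 0, 0, 0]]]}}

```text
time: 7.9
eef_pos: [0.5984, -0.1327, 0.15]
tcp_rot: [[-0.052, 0.999, -0.001], [0.999, 0.052, 0.001], [0.001, -0.001, -1.0]]
ft_force: [0.5, -0.2, -1.7]
finger_gap: 0.176
```

```bash
python3 st.py;python3 -c "
from h import *
for n in ('wrist','top','side'):
  d=cams.get_image(n);cv2.imwrite(f'pics/{n}4.png',d['image'][:,:,::-1])
  if n=='top':crop(d['image'],230,165,133,100,6,'pics/t4c.png')
  if n=='side':crop(d['image'],220,170,120,150,5,'pics/s4c.png')
"; python3 st.py
```

```text
7.9 [ 0.5984 -0.1327  0.15  ] yaw 92.98 tilt z [-0.001  0.001 -1.   ] gap 0.176 F [ 0.5 -0.2 -1.7] T [-0.11  0.06  0.02]
8.05 [ 0.5997 -0.1327  0.1522] yaw 93.01 tilt z [ 0.002 -0.    -1.   ] gap 0.172 F [ 0.2 -0.1 -1.3] T [-0.07  0.03  0.02]
```

View pics/wrist4.png

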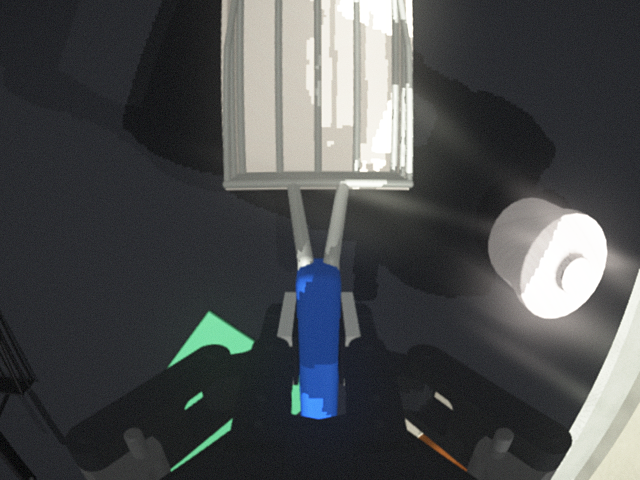

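View pics/t4c.png

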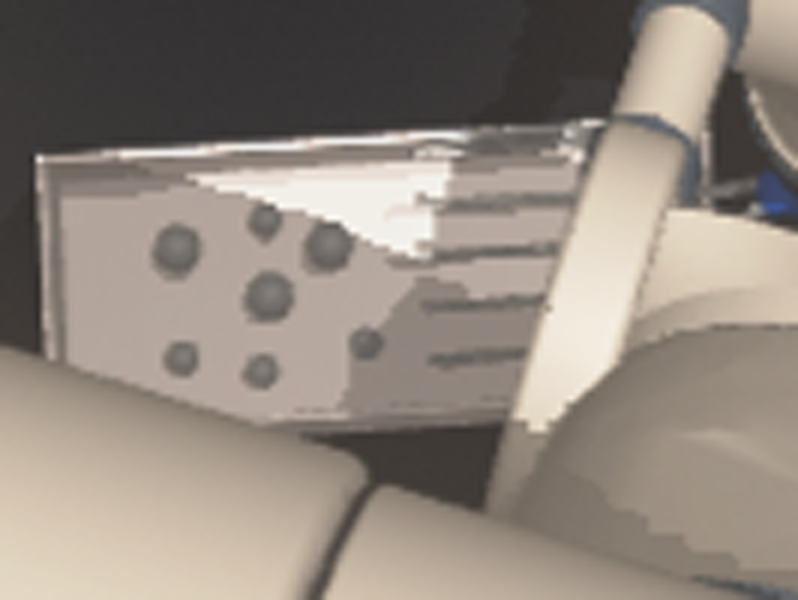

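View pics/s4c.png

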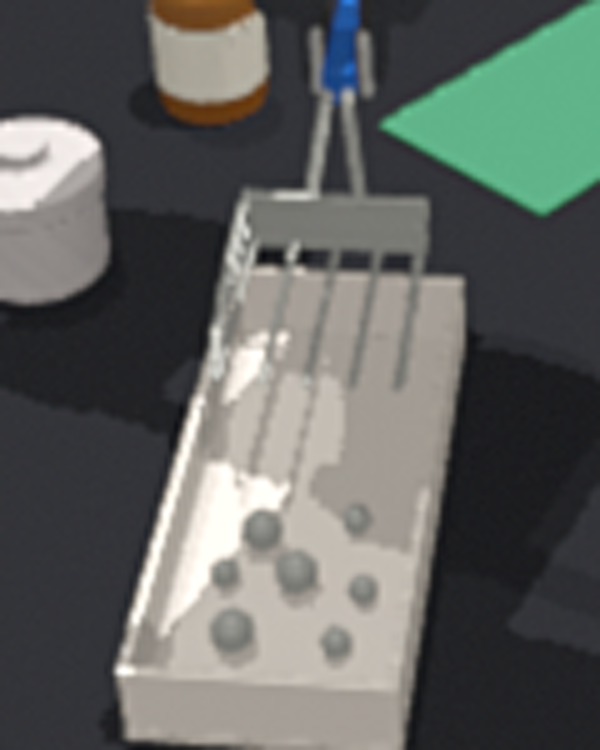

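```bash
python3 - <<'E'
from h import *
from scipy.spatial.transform import Rotation as Ro
R=Ro.from_euler('z',92.75,degrees=True).as_matrix();t=np.array([.5992,-.1327,.1517]);O=t-R@[-.047,0,.0845]
im=cv2.imread('pics/side4.png');c=cv2.resize(im[170:320,220:340],None,fx=5,fy=5,interpolation=cv2.INTER_CUBIC)
d=cams.get_image('side')
for m in [(109,y,2) for y in(-42,-21,0,21,42)]+[(1,-46.5,32),(1,46.5,32),(1,46.5,0),(-20,0,91)]:
  u,v=proj(d,O+R@(np.array(m)/1e3));cv2.circle(c,(int((u+.5-220)*5),int((v+.5-170)*5)),4,(0,0,255),1)
c0=np.array([.587,.0405,0]);Rt=Ro.from_euler('z',93.1,degrees=True).as_matrix()
for m in [(x,y,z) for x in(-139,139) for y in (-59,59) for z in (0,42)]+[(x,y,4) for x in(-135,135) for y in (-55,55)]:
  u,v=proj(d,c0+Rt@(np.array(m)/1e3));cv2.circle(c,(int((u+.5-220)*5),int((v+.5-170)*5)),4,(255,0,0),1)
cv2.imwrite('pics/s4o.png',c)
E
```

```text
(no output)
```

View pics/s4o.png

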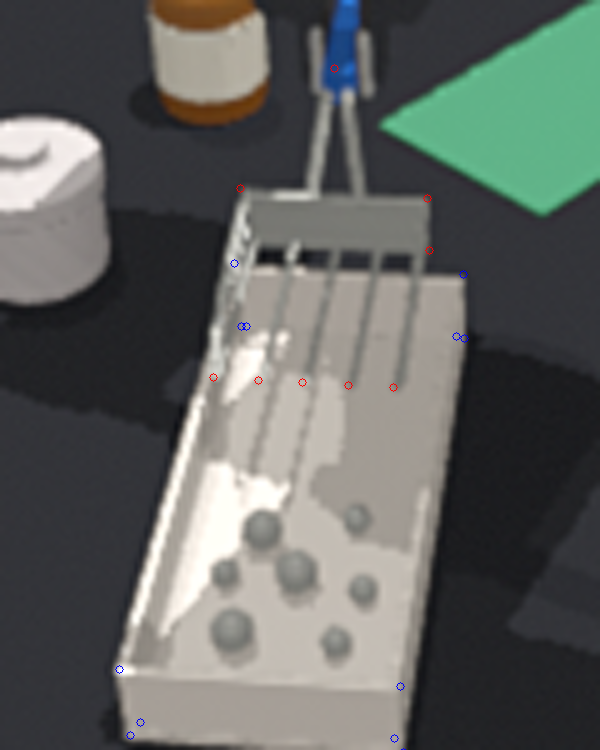

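{"op": "carry_out", "data": {"moves": [[[0.01, 0, -0.3, 0, 0, 0, 0], [0, 0, -0.2, 0, 0, 0, 0], [0, 0, -0.05, 0, 0, 0, 0], [0, 0, 0, 0, 0, 0, 0]]]}}

```text
time: 8.6
eef_pos: [0.6033, -0.1338, 0.1007]
tcp_rot: [[-0.052, 0.999, 0.01], [0.999, 0.052, -0.003], [-0.003, 0.01, -1.0]]
ft_force: [0.4, 0.0, -1.5]
finger_gap: 0.173
```

```bash
python3 st.py;python3 st.py
```

```text
8.6 [ 0.6033 -0.1338  0.1007] yaw 92.99 tilt z [ 0.01  -0.003 -1.   ] gap 0.173 F [ 0.4  0.  -1.5] T [-0.12  0.02 -0.03]
8.6 [ 0.6033 -0.1338  0.1007] yaw 92.99 tilt z [ 0.01  -0.003 -1.   ] gap 0.173 F [ 0.4  0.  -1.5] T [-0.12  0.02 -0.03]
```

{"op": "carry_out", "data": {"moves": [[[-0.03, 0.01, -0.06, 0.004, 0.013, 0, 0], [0, 0, -0.03, 0, 0, 0, 0], [0, 0, 0, 0, 0, 0, 0]]]}}

```text
time: 8.98
eef_pos: [0.601, -0.133, 0.093]
tcp_rot: [[-0.052, 0.999, 0.002], [0.999, 0.052, -0.0], [-0.0, 0.002, -1.0]]
ft_force: [0.5, 0.7, -0.7]
finger_gap: 0.177
```

```bash
python3 st.py
```

```text
8.97 [ 0.601 -0.133  0.093] yaw 92.99 tilt z [ 0.002 -0.    -1.   ] gap 0.177 F [ 0.5  0.7 -0.7] T [-0.1   0.06  0.01]
```

{"op": "carry_out", "data": {"moves": [[[-0.01, 0, -0.03, 0, 0.002, 0, 0], [0, 0, -0.01, 0, 0, 0, 0], [0, 0, 0, 0, 0, 0, 0]]]}}

```text
time: 9.35
eef_pos: [0.6, -0.133, 0.089]
tcp_rot: [[-0.052, 0.999, 0.0], [0.999, 0.052, -0.0], [-0.0, 0.0, -1.0]]
ft_force: [-0.1, -1.1, -2.1]
finger_gap: 0.176
```

```bash
python3 st.py
```

```text
9.35 [ 0.6   -0.133  0.089] yaw 92.98 tilt z [ 0. -0. -1.] gap 0.176 F [-0.1 -1.1 -2.1] T [-0.14 -0.03 -0.03]
```

{"op": "carry_out", "data": {"moves": [[[0, 0.06, 0, 0, 0, 0, 0], [-0.003, 0.07, 0, 0, 0, 0, 0], [-0.004, 0.07, 0, 0, 0, 0, 0], [-0.004, 0.07, 0, 0, 0, 0, 0], [-0.004, 0.07, 0, 0, 0, 0, 0], [-0.004, 0.07, 0, 0, 0, 0, 0], [-0.004, 0.07, 0, 0, 0, 0, 0], [0, 0, 0, 0, 0, 0, 0]]]}}

```text
time: 10.35
eef_pos: [0.5976, -0.0809, 0.0891]
tcp_rot: [[-0.053, 0.999, 0.001], [0.999, 0.053, -0.0], [-0.0, 0.001, -1.0]]
ft_force: [0.2, 0.4, -2.0]
finger_gap: 0.175
```

```bash
python3 st.py; cat > pic.py <<'E'
from h import *
import sys
k=sys.argv[1]
d=cams.get_image('side')['image'];crop(d,220,180,110,145,5,f'pics/s{k}.png')
E
python3 pic.py 5
```

```text
10.35 [ 0.5976 -0.0809  0.0891] yaw 93.03 tilt z [ 0.001 -0.    -1.   ] gap 0.175 F [ 0.2  0.4 -2. ] T [-0.1  -0.02  0.  ]
```

View pics/s5.png

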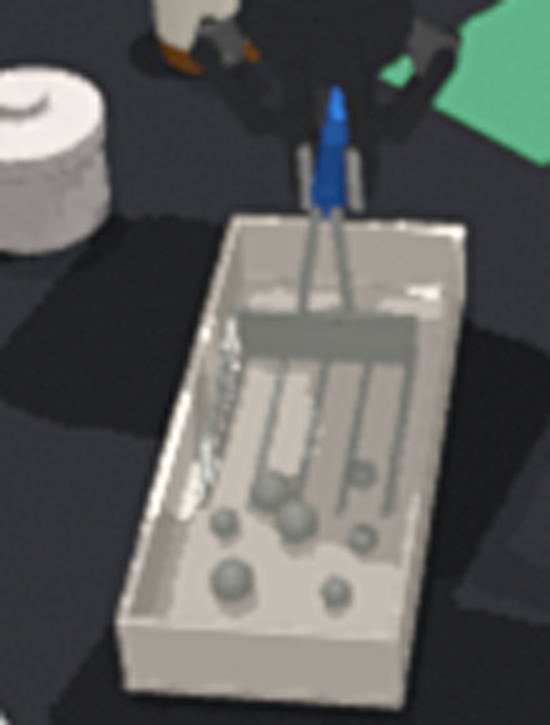

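{"op": "carry_out", "data": {"moves": [[[-0.003, 0.06, 0, 0, 0, 0, 0], [-0.004, 0.07, 0, 0, 0, 0, 0], [-0.004, 0.07, 0, 0, 0, 0, 0], [-0.004, 0.07, 0, 0, 0, 0, 0], [-0.004, 0.07, 0, 0, 0, 0, 0], [-0.004, 0.07, 0, 0, 0, 0, 0], [0, 0, 0, 0, 0, 0, 0]]]}}

```text
time: 11.28
eef_pos: [0.5951, -0.0373, 0.0891]
tcp_rot: [[-0.052, 0.999, 0.001], [0.999, 0.052, -0.0], [-0.0, 0.001, -1.0]]
ft_force: [-0.3, -0.4, -0.7]
finger_gap: 0.176
```

```bash
python3 st.py; python3 pic.py 6
```

```text
11.28 [ 0.5951 -0.0373  0.0891] yaw 93.01 tilt z [ 0.001 -0.    -1.   ] gap 0.176 F [-0.3 -0.4 -0.7] T [-0.1  -0.02 -0.01]
```

View pics/s6.png

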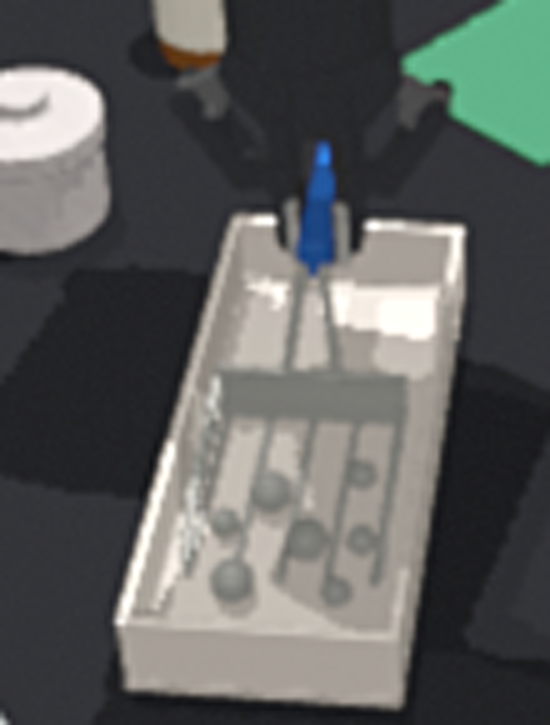

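{"op": "carry_out", "data": {"moves": [[[-0.003, 0.06, 0, 0, 0, 0, 0], [-0.004, 0.07, 0, 0, 0, 0, 0], [-0.004, 0.07, 0, 0, 0, 0, 0], [-0.004, 0.07, 0, 0, 0, 0, 0], [-0.004, 0.07, 0, 0, 0, 0, 0], [0, 0, 0, 0, 0, 0, 0]]]}}

```text
time: 12.08
eef_pos: [0.5932, -0.0013, 0.0891]
tcp_rot: [[-0.052, 0.999, 0.001], [0.999, 0.052, -0.0], [-0.0, 0.001, -1.0]]
ft_force: [-0.0, -0.1, -1.4]
finger_gap: 0.175
```

```bash
python3 st.py; python3 pic.py 7
```

```text
12.07 [ 0.5932 -0.0013  0.0891] yaw 92.99 tilt z [ 0.001 -0.    -1.   ] gap 0.175 F [-0.  -0.1 -1.4] T [-0.09 -0.03  0.03]
```

View pics/s7.png

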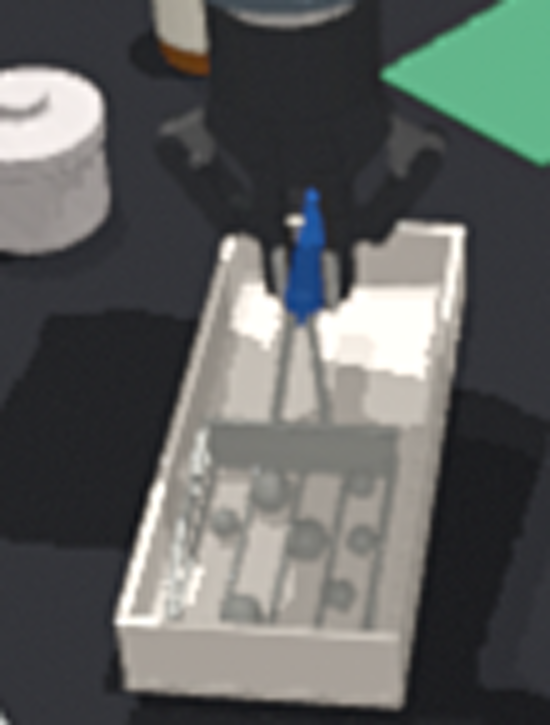

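{"op": "carry_out", "data": {"moves": [[[-0.003, 0.05, 0, 0, 0, 0, 0], [-0.003, 0.05, 0, 0, 0, 0, 0], [-0.002, 0.04, 0, 0, 0, 0, 0], [0, 0.02, 0, 0, 0, 0, 0], [0, 0, 0, 0, 0, 0, 0]]]}}

```text
time: 12.75
eef_pos: [0.5924, 0.0152, 0.0891]
tcp_rot: [[-0.052, 0.999, 0.001], [0.999, 0.052, -0.0], [-0.0, 0.001, -1.0]]
ft_force: [0.1, 0.1, -2.3]
finger_gap: 0.183
```

```bash
python3 st.py; python3 pic.py 8; python3 -c "
from h import *
d=cams.get_image('side')
print(onz(d,268.1,301.1,.014))
t=cams.get_image('top')['image'];crop(t,230,165,133,100,6,'pics/t8.png')"
```

```text
12.75 [0.5924 0.0152 0.0891] yaw 92.96 tilt z [ 0.001 -0.    -1.   ] gap 0.183 F [ 0.1  0.1 -2.3] T [-0.11  0.02  0.02]
[0.59636485 0.14483429 0.014     ]
```

View pics/s8.png

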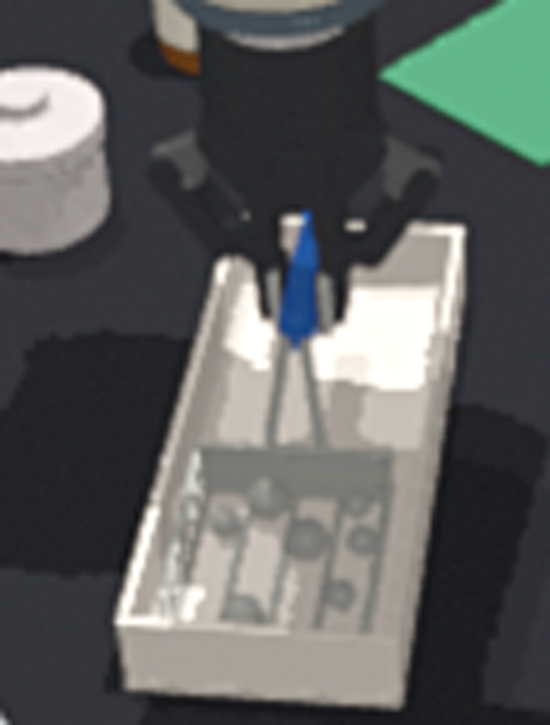

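View pics/t8.png

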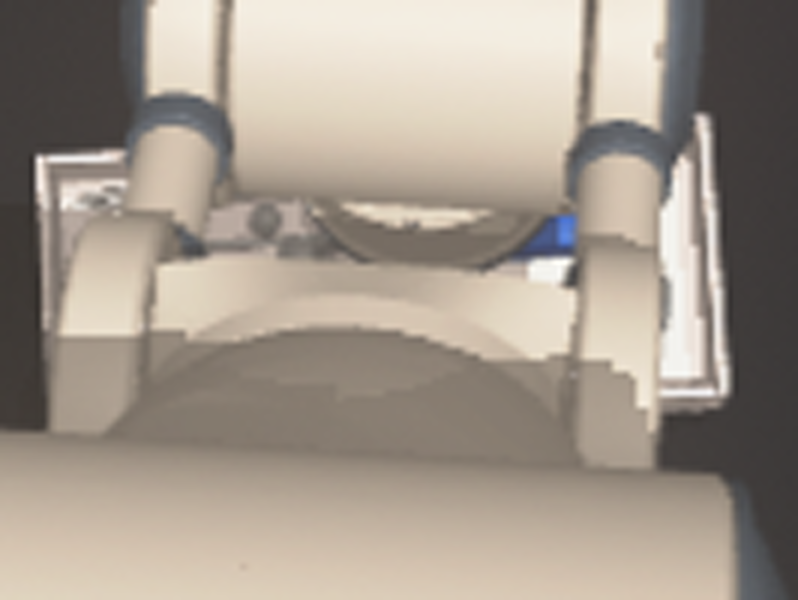

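{"op": "carry_out", "data": {"moves": [[[0, -0.02, 0.05, 0.02, 0, 0, 0], [0, -0.02, 0.07, 0.02, 0, 0, 0], [0, -0.02, 0.1, 0.02, 0, 0, 0], [0, -0.02, 0.1, 0.02, 0, 0, 0], [0, 0, 0.1, 0, 0, 0, 0], [0, 0, 0.05, 0, 0, 0, 0], [0, 0, 0, 0, 0, 0, 0]]]}}

```text
time: 13.78
eef_pos: [0.5927, 0.0057, 0.1404]
tcp_rot: [[-0.051, 0.999, 0.002], [0.997, 0.05, 0.067], [0.066, 0.006, -0.998]]
ft_force: [0.2, 0.0, -4.0]
finger_gap: 0.172
```

```bash
python3 st.py; python3 pic.py 9;  python3 -c "
from h import *
t=cams.get_image('wrist')['image'];cv2.imwrite('pics/w9.png',t[:,:,::-1])"
```

```text
13.78 [0.5927 0.0057 0.1404] yaw 92.91 tilt z [ 0.002  0.067 -0.998] gap 0.172 F [ 0.2  0.  -4. ] T [-0.28  0.03  0.02]
```

View pics/s9.png

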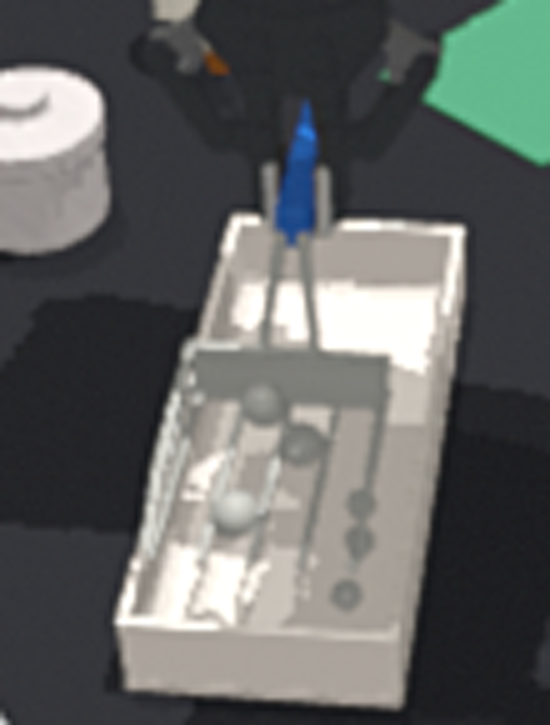

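View pics/w9.png

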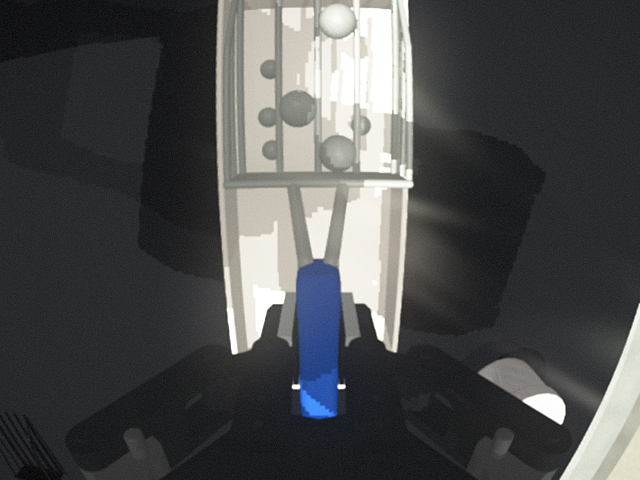

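The side view shows three large balls on the tines at (265,403), (302,443) and (235,510). Three of the small balls are visible on the tray floor at x≈355. The wrist view shows the fourth at (361,125), also on the floor. Next I carry the scoop to the dish with its nose slightly up.

{"op": "carry_out", "data": {"moves": [[[0, 0, 0.12, 0.025, 0, 0, 0], [0, 0, 0.2, 0.025, 0, 0, 0], [-0.02, 0.05, 0.12, 0.025, 0, 0, 0], [-0.07, 0.14, 0.05, 0.02, 0, 0, 0], [-0.1, 0.22, 0, 0, 0, 0, 0], [-0.13, 0.28, 0, 0, 0, 0, 0], [-0.13, 0.28, 0, 0, 0, 0, 0], [-0.13, 0.28, 0, 0, 0, 0, 0], [-0.13, 0.28, 0, 0, 0, 0, 0], [-0.1, 0.22, 0, 0, 0, 0, 0], [-0.07, 0.14, 0, 0, 0, 0, 0], [-0.03, 0.07, 0, 0, 0, 0, 0], [0, 0, 0, 0, 0, 0, 0]]]}}

```text
time: 15.5
eef_pos: [0.4875, 0.2172, 0.1874]
tcp_rot: [[-0.055, 0.998, -0.008], [0.988, 0.056, 0.146], [0.146, -0.0, -0.989]]
ft_force: [1.3, 0.1, -1.9]
finger_gap: 0.175
```

```bash
python3 st.py; python3 -c "
from h import *
for n in ('wrist','side','top'):
  t=cams.get_image(n)['image'];cv2.imwrite(f'pics/{n}10.png',t[:,:,::-1])"
```

```text
15.5 [0.4875 0.2172 0.1874] yaw 93.18 tilt z [-0.008  0.146 -0.989] gap 0.175 F [ 1.3  0.1 -1.9] T [-0.36 -0.01 -0.02]
```

View pics/wrist10.png

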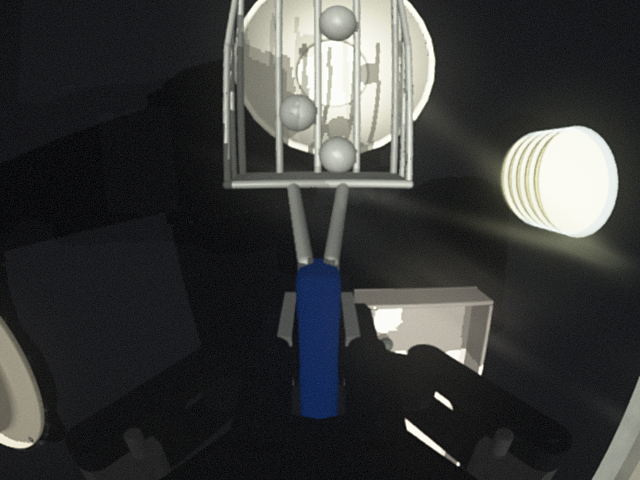

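View pics/side10.png

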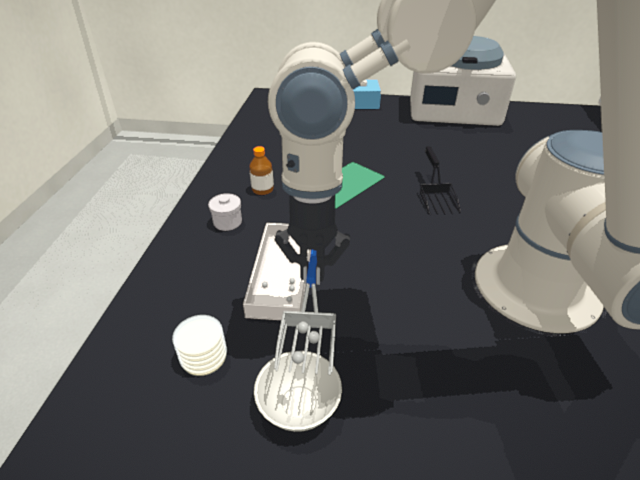

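View pics/top10.png

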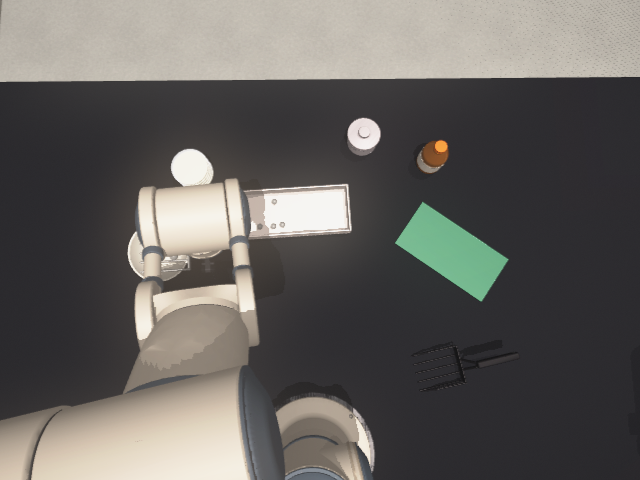

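{"op": "carry_out", "data": {"moves": [[[0.03, 0, -0.08, -0.06, -0.003, 0, 0], [0.04, 0, -0.1, -0.07, -0.003, 0, 0], [0.03, 0, -0.08, -0.06, -0.003, 0, 0], [0, 0, -0.06, -0.05, -0.003, 0, 0], [0, 0, 0, 0, 0, 0, 0]]]}}

```text
time: 16.27
eef_pos: [0.501, 0.2131, 0.1546]
tcp_rot: [[-0.048, 0.999, 0.003], [0.998, 0.049, -0.047], [-0.047, 0.001, -0.999]]
ft_force: [0.2, -0.5, -2.4]
finger_gap: 0.176
```

```bash
python3 st.py; cat > pose.py <<'E'
from h import *
s=sensors.state();R=s["tcp_rot"];t=s["eef_pos"]
X=R[:,0];Z=-R[:,2];O=t+.0467*X-.0847*Z;N=O+.11*X
th=np.degrees(np.arcsin(-X[2]));yaw=np.arctan2(X[1],X[0]);f=np.array([np.cos(yaw),np.sin(yaw)])
D=np.array([.490,.365]);print("theta",th.round(2),"nose z",N[2].round(4),"nose f",((N[:2]-D)@f).round(4),"lat",((N[:2]-D)@np.array([-f[1],f[0]])).round(4),"rim z at -61:",(N[2]+(.061+(N[:2]-D)@f)*np.tan(np.radians(th))).round(4),"roll",np.degrees(np.arcsin(R[2,1])).round(2),"tcpf",((t[:2]-D)@f).round(4),t[2].round(4),f.round(3))
E
python3 pose.py
python3 -c "
from h import *
for n in ('wrist','side'):
  t=cams.get_image(n)['image'];cv2.imwrite(f'pics/{n}11.png',t[:,:,::-1])
crop(t,235,280,125,160,5,'pics/s11.png')"
```

```text
16.27 [0.501  0.2131 0.1546] yaw 92.78 tilt z [ 0.003 -0.047 -0.999] gap 0.176 F [ 0.2 -0.5 -2.4] T [-0.12  0.03 -0.02]
theta 2.7 nose z 0.0626 nose f 0.0003 lat -0.0037 rim z at -61: 0.0655 roll 0.05 tcpf -0.1523 0.1546 [-0.048  0.999]
```

View pics/wrist11.png

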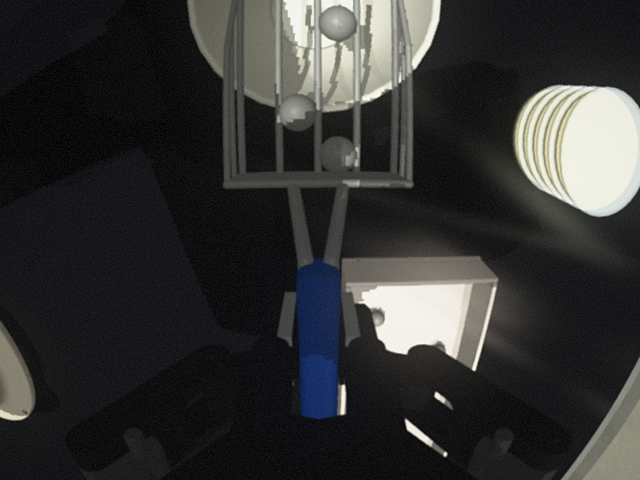

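View pics/s11.png

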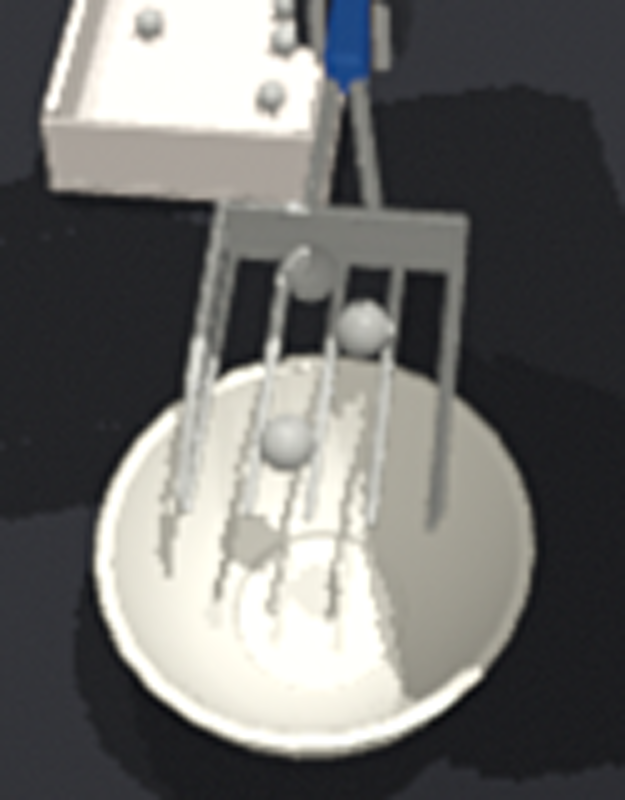

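{"op": "carry_out", "data": {"moves": [[[-0.012, 0.25, 0.13, -0.23, -0.011, 0, 0], [-0.012, 0.26, 0.09, -0.23, -0.011, 0, 0], [0, 0.02, 0, -0.03, -0.001, 0, 0], [0, 0, 0, 0, 0, 0, 0], [0, 0, 0, 0, 0, 0, 0]]]}}

```text
time: 17.0
eef_pos: [0.5004, 0.2634, 0.179]
tcp_rot: [[-0.035, 0.999, 0.021], [0.906, 0.04, -0.421], [-0.422, 0.004, -0.907]]
ft_force: [-0.4, -0.2, -1.7]
finger_gap: 0.178
```

```bash
python3 st.py;python3 pose.py
python3 -c "
from h import *
for n in ('wrist','side'):
  t=cams.get_image(n)['image'];cv2.imwrite(f'pics/{n}12.png',t[:,:,::-1])
crop(t,235,280,125,160,5,'pics/s12.png')"
```

```text
17.0 [0.5004 0.2634 0.179 ] yaw 92.21 tilt z [ 0.021 -0.421 -0.907] gap 0.178 F [-0.4 -0.2 -1.7] T [ 0.23  0.05 -0.07]
theta 24.96 nose z 0.0361 nose f 0.0044 lat -0.0069 rim z at -61: 0.0666 roll 0.23 tcpf -0.102 0.179 [-0.039  0.999]
```

View pics/s12.png

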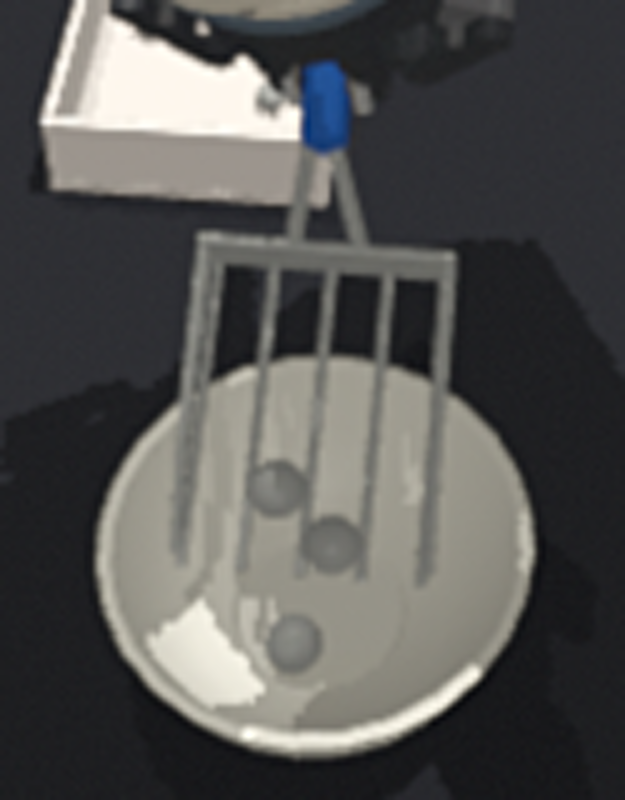

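{"op": "carry_out", "data": {"moves": [[[0, 0, -0.04, 0, 0, 0, 0], [0, 0, 0, 0, 0, 0, 0], [0, 0, 0, 0, 0, 0, 0], [0, 0, 0, 0, 0, 0, 0]]]}}

```text
time: 17.6
eef_pos: [0.5009, 0.2615, 0.1753]
tcp_rot: [[-0.032, 0.999, 0.02], [0.906, 0.038, -0.421], [-0.421, 0.004, -0.907]]
ft_force: [0.0, 0.3, -2.6]
finger_gap: 0.175
```

```bash
python3 st.py;python3 pose.py
python3 -c "
from h import *
for n in ('wrist','side'):
  t=cams.get_image(n)['image'];cv2.imwrite(f'pics/{n}13.png',t[:,:,::-1])
crop(t,235,280,125,160,5,'pics/s13.png')"
```

```text
17.6 [0.5009 0.2615 0.1753] yaw 92.04 tilt z [ 0.02  -0.421 -0.907] gap 0.175 F [ 0.   0.3 -2.6] T [ 0.28  0.04 -0.07]
theta 24.91 nose z 0.0325 nose f 0.0027 lat -0.0076 rim z at -61: 0.0621 roll 0.25 tcpf -0.1038 0.1753 [-0.036  0.999]
```

View pics/s13.png

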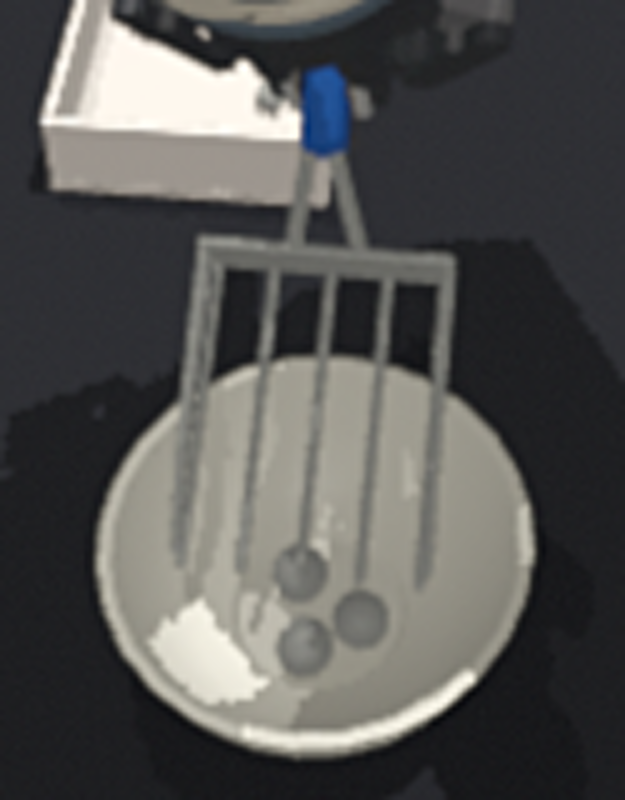

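{"op": "carry_out", "data": {"moves": [[[0, 0, 0.3, 0, 0, 0, 0], [0, -0.1, 0.4, 0.1, 0.004, 0, 0], [0, -0.2, 0.35, 0.15, 0.006, 0, 0], [0, -0.3, 0.1, 0.15, 0.006, 0, 0], [0, -0.4, 0, 0.15, 0.006, 0, 0], [0, -0.5, 0, 0, 0, 0, 0], [0, -0.5, 0, 0, 0, -0.07, 0], [0, -0.5, 0, 0, 0, -0.07, 0], [0, -0.5, 0, 0, 0, -0.07, 0], [0, -0.5, 0, 0, 0, -0.07, 0]]]}}

```text
time: 18.95
eef_pos: [0.4996, -0.0955, 0.2952]
tcp_rot: [[0.18, 0.984, 0.013], [0.984, -0.18, 0.007], [0.009, 0.012, -1.0]]
ft_force: [0.9, -0.4, -2.4]
finger_gap: 0.179
```

```bash
python3 st.py;python3 pose.py
```

```text
18.95 [ 0.4996 -0.0955  0.2952] yaw 79.62 tilt z [ 0.013  0.007 -1.   ] gap 0.179 F [ 0.9 -0.4 -2.4] T [-0.07 -0.02 -0.02]
theta -0.52 nose z 0.2119 nose f -0.2938 lat -0.0934 rim z at -61: 0.214 roll 0.69 tcpf -0.4512 0.2952 [0.18  0.984]
```

{"op": "carry_out", "data": {"moves": [[[-0.07, -0.4, 0, -0.009, 0.017, -0.09, 0], [-0.07, -0.42, 0, 0, 0, -0.092, 0], [-0.07, -0.42, -0.1, 0, 0, -0.092, 0], [-0.07, -0.42, -0.2, 0, 0, -0.092, 0], [-0.07, -0.42, -0.25, 0, 0, -0.092, 0], [-0.07, -0.42, -0.25, 0, 0, -0.092, 0], [-0.07, -0.35, -0.25, 0, 0, -0.09, 0], [0, 0, 0, 0, 0, 0, 0]]]}}

```text
time: 19.95
eef_pos: [0.4476, -0.3933, 0.1878]
tcp_rot: [[0.647, 0.762, 0.0], [0.762, -0.647, -0.005], [-0.003, 0.003, -1.0]]
ft_force: [-0.5, 1.2, -2.2]
finger_gap: 0.179
```

```bash
python3 st.py;python3 pose.py
```

```text
19.95 [ 0.4476 -0.3933  0.1878] yaw 49.68 tilt z [ 0.    -0.005 -1.   ] gap 0.179 F [-0.5  1.2 -2.2] T [-0.03  0.09 -0.01]
theta 0.19 nose z 0.1026 nose f -0.4492 lat -0.4586 rim z at -61: 0.1013 roll 0.19 tcpf -0.6056 0.1878 [0.647 0.762]
```

{"op": "carry_out", "data": {"moves": [[[0.02, 0.05, -0.3, 0.006, 0, 0.022, 0], [0, 0, -0.35, 0, 0, 0, 0], [0, 0, -0.15, 0, 0, 0, 0], [0, 0, 0, 0, 0, 0, 0]]]}}

```text
time: 20.45
eef_pos: [0.451, -0.3874, 0.1084]
tcp_rot: [[0.631, 0.776, 0.003], [0.776, -0.631, -0.002], [0.0, 0.003, -1.0]]
ft_force: [0.4, -0.8, -0.9]
finger_gap: 0.182
```

```bash
python3 st.py;python3 pose.py
```

```text
20.45 [ 0.451  -0.3874  0.1084] yaw 50.87 tilt z [ 0.003 -0.002 -1.   ] gap 0.182 F [ 0.4 -0.8 -0.9] T [-0.11  0.08 -0.  ]
theta -0.01 nose z 0.0237 nose f -0.4516 lat -0.4448 rim z at -61: 0.0238 roll 0.18 tcpf -0.6083 0.1084 [0.631 0.776]
```

{"op": "carry_out", "data": {"moves": [[[-0.01, 0, -0.13, 0.002, 0.003, 0, 0], [0, 0, -0.03, 0, 0, 0, 0], [0, 0, 0, 0, 0, 0, 0]]]}}

```text
time: 20.82
eef_pos: [0.4511, -0.388, 0.0938]
tcp_rot: [[0.63, 0.776, 0.002], [0.776, -0.63, -0.003], [-0.001, 0.004, -1.0]]
ft_force: [0.2, -0.0, -0.5]
finger_gap: 0.176
```

```bash
python3 st.py
```

```text
20.82 [ 0.4511 -0.388   0.0938] yaw 50.91 tilt z [ 0.002 -0.003 -1.   ] gap 0.176 F [ 0.2 -0.  -0.5] T [-0.14  0.07  0.05]
```

{"op": "carry_out", "data": {"moves": [[[-0.01, 0, -0.03, 0.004, 0.003, 0, 0], [0, 0, -0.02, 0, 0, 0, 0], [0, 0, -0.01, 0, 0, 0, 0], [0, 0, 0, 0, 0, 0, 0]]]}}

```text
time: 21.32
eef_pos: [0.4502, -0.3886, 0.0885]
tcp_rot: [[0.631, 0.776, 0.001], [0.776, -0.631, -0.001], [0.0, 0.001, -1.0]]
ft_force: [0.4, 0.9, 0.4]
finger_gap: 0.178
```

```bash
python3 st.py; python3 -c "
from h import *
d=cams.get_image('side')['image'];crop(d,290,100,110,110,7,'pics/s20.png')"
```

```text
21.32 [ 0.4502 -0.3886  0.0885] yaw 50.91 tilt z [ 0.001 -0.001 -1.   ] gap 0.178 F [0.4 0.9 0.4] T [ 0.15 -0.05  0.05]
```

View pics/s20.png

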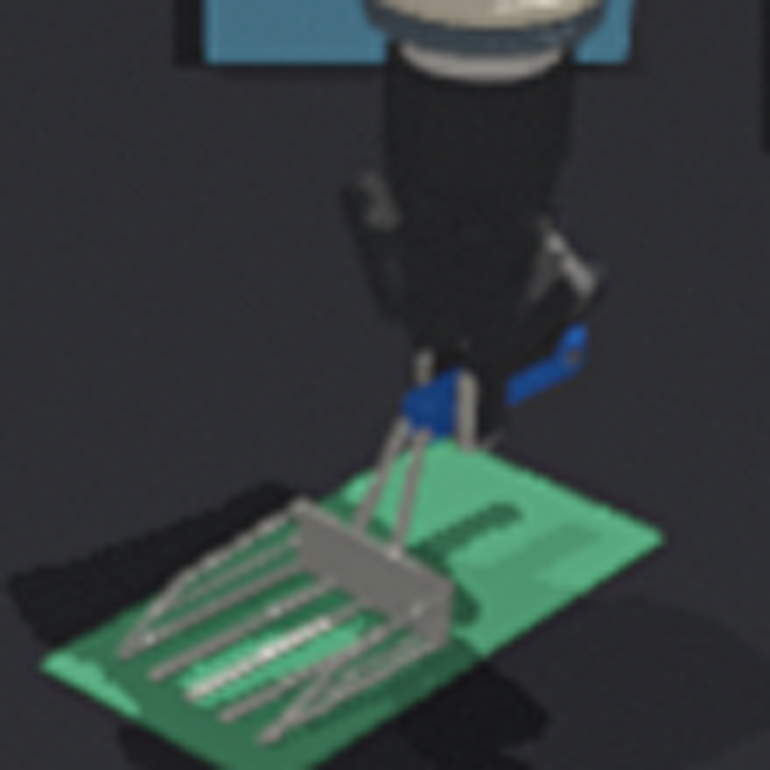

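{"op": "carry_out", "data": {"moves": [[[0, 0, 0, 0, 0, 0, 0.25], [0, 0, 0, 0, 0, 0, 0.4], [0, 0, 0, 0, 0, 0, 0.6], [0, 0, 0, 0, 0, 0, 0.8], [0, 0, 0, 0, 0, 0, 1], [0, 0, 0, 0, 0, 0, 1], [0, 0, 0, 0, 0, 0, 1]]]}}

```text
time: 22.25
eef_pos: [0.4505, -0.3887, 0.0886]
tcp_rot: [[0.631, 0.776, 0.001], [0.776, -0.631, -0.001], [0.0, 0.002, -1.0]]
ft_force: [0.1, -0.4, 0.5]
finger_gap: 0.997
```

```bash
python3 st.py
```

```text
22.25 [ 0.4505 -0.3887  0.0886] yaw 50.9 tilt z [ 0.001 -0.001 -1.   ] gap 0.997 F [ 0.1 -0.4  0.5] T [ 0.01  0.02 -0.05]
```

{"op": "carry_out", "data": {"moves": [[[0, 0, 0.15, 0, 0, 0, 1], [0, 0, 0.3, 0, 0, 0, 1], [0, 0, 0.5, 0, 0, 0, 1], [0, 0, 0.5, 0, 0, 0, 1], [0, 0, 0.2, 0, 0, 0, 1], [0, 0, 0, 0, 0, 0, 1]]]}}

```text
time: 23.0
eef_pos: [0.4499, -0.3881, 0.2639]
tcp_rot: [[0.631, 0.776, 0.003], [0.776, -0.631, -0.003], [-0.0, 0.004, -1.0]]
ft_force: [-0.1, -1.0, 0.3]
finger_gap: 1.001
```

```bash
python3 st.py; python3 -c "
from h import *
d=cams.get_image('side')['image'];cv2.imwrite('pics/side21.png',d[:,:,::-1]);crop(d,235,215,110,110,5,'pics/s21t.png')
d=cams.get_image('top')['image'];cv2.imwrite('pics/top21.png',d[:,:,::-1])"
```

```text
23.0 [ 0.4499 -0.3881  0.2639] yaw 50.91 tilt z [ 0.003 -0.003 -1.   ] gap 1.001 F [-0.1 -1.   0.3] T [ 0.05  0.01 -0.04]
```

View pics/side21.png

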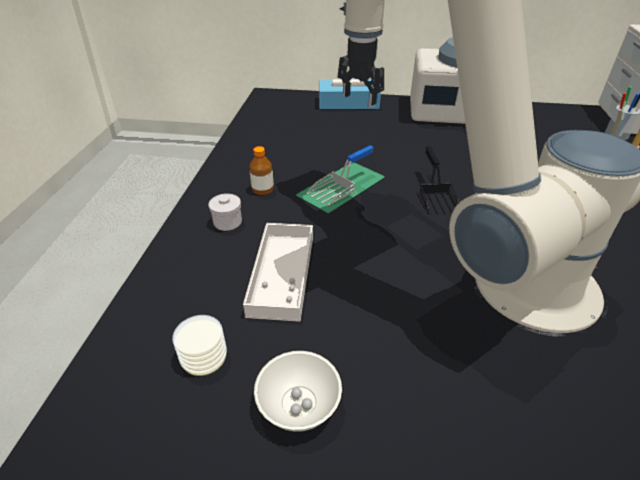

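View pics/top21.png

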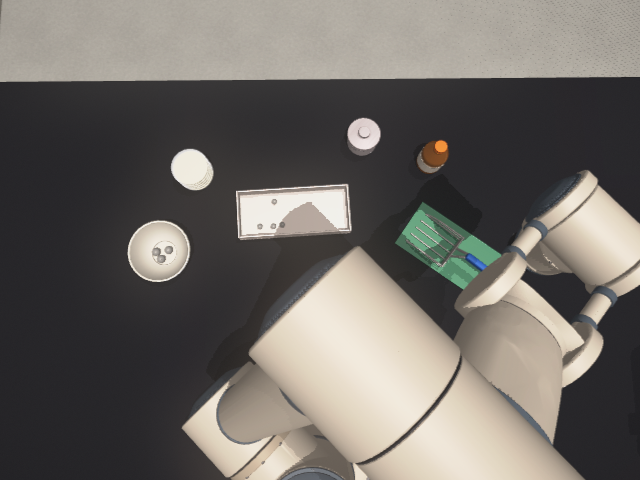

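View pics/s21t.png

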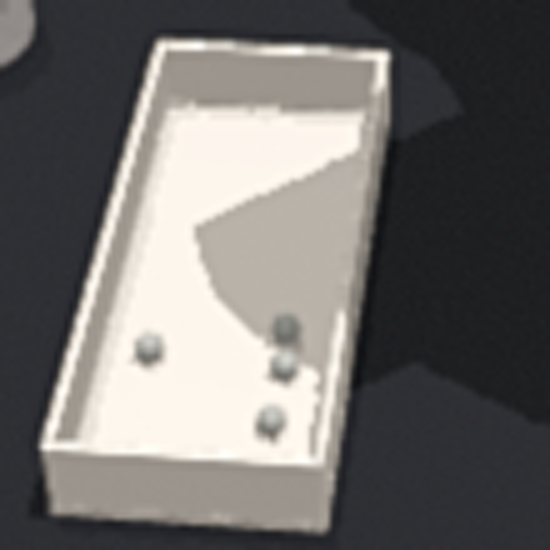

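All three large balls are in the dish and the four small ones are in the tray. The scoop stands upright on the mat, and nothing else has moved in the pictures. I'm handing the job in.

```bash
python3 -c "
from workcell import ticket
print(ticket.finish_job())"
```

```text
the job is handed in; nothing more can be done
None
```

The job is done and handed in at about 23 s of the allowed 54 s.

- **Sorting:** I slid the scoop along the tray floor and lifted it, and all three large balls came up in one pass. The four small ones stayed on the tray floor.
- **Tipping:** I tipped the large balls into the dish at about 25° with the nose below the rim. The first ball left with the nose about 36 mm above the bench and the other two at about 33 mm. The first may have left slightly higher, while the scoop was still tilting.
- **Putting back:** I set the scoop on its green mat upright, at the pose where I picked it up. I then let go and raised the gripper clear.

The last side and top pictures show three balls at rest in the dish and four small balls in the tray. The scoop stands on the mat, and the dish, petri stack, jar, bottle and black look-alike are where they began. The wrist force readings between moves never went above about 4 N, and no check failed. Dish clearance and nose height come from the arm's measured pose and camera calibration, so they are good to a few millimetres.

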